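# Scoop insulators from a stock tote into an order carton

### The job

With the hand scoop, take at least three porcelain insulators out of the grey tote in one load (a far corner of the tote makes a good backstop to run them into the pan) and tip them gently, from low down, into the cardboard carton. Then set the scoop down upright on the open bench and let go. Never touch the insulators with the fingers, leave none outside the tote and the carton, and do not disturb the jar and boxes behind.

Things in the scene. Friction and masses are not known exactly. Their poses are not given: they have to be found in the camera images.
- tote: Open-topped rectangular grey plastic tote, fixed to the bench: outside 302 (x) x 202 (y) x 75 mm high, upright walls and floor 6 mm thick (inside 290 x 190 mm), rolled rim 8 mm wide around the outside. Origin: centre of its underside; x runs along its length, away from the robot. The insulators start in its far (+x) half; its near half is empty.
- carton: Open-topped square cardboard carton, fixed to the bench: 178 x 178 x 80 mm high, walls and floor 4 mm thick (inside 170 x 170 mm), flaps folded down outside. Origin: centre of its underside. It stands on the left or the right of the tote, with the scoop on the other side.
- scoop: Loose flat-bottomed aluminium hand scoop, 150 to 290 g, upright on the bench: pan 120 x 120 mm, open above and at the mouth (+x, pointing roughly away from the robot). Origin: centre of the underside; z up. Rear wall (x = -60 mm) and rear half of the side walls 45 mm high; from x = 0 the sides slope down to the lip. A black post at the rear carries a black grip over the pan. Smooth, slides easily.
- carton_in (a point): Point inside the carton, 5 mm above the middle of its underside. An insulator lying in the carton has its centre within 104 mm of it.
- scoop_lip (a point): Middle of the scoop's lip, at 60, 0, 0 mm in its frame. From the lip (under 2 mm thick) a ramp rises at 9 degrees to a ridge 5.5 mm high at x = 36 mm; behind it the pan floor is 3 mm high. What lies on the ramp rolls in when the mouth is raised some 15 degrees; the load leaves when the mouth is tipped down 40 to 50 degrees.
- scoop_grip (a point): Middle of the scoop's black grip, 0, 0, 101.5 mm in the scoop's frame, above the middle of the pan. The grip is a bar 20 mm wide (y), 24 mm deep and 100 mm long that rises towards the mouth at 9 degrees. It is to be pinched across its 20 mm width.
- scoop_load (a point): Point in the middle of the scoop's pan, 0, 0, 20 mm in the scoop's frame. An insulator in the pan has its centre within 65 mm of it.
- ins0: One of six alike loose white porcelain egg insulators, a round-ended cylinder 30 mm in diameter and 44 mm long, 35 to 65 g, lying on the tote's floor; glazed and slippery (friction about 0.25), rolls easily. Origin: its centre; x along its length.
- ins1: One of six alike loose white porcelain egg insulators, a round-ended cylinder 30 mm in diameter and 44 mm long, 35 to 65 g, lying on the tote's floor; glazed and slippery (friction about 0.25), rolls easily. Origin: its centre; x along its length.
- ins2: One of six alike loose white porcelain egg insulators, a round-ended cylinder 30 mm in diameter and 44 mm long, 35 to 65 g, lying on the tote's floor; glazed and slippery (friction about 0.25), rolls easily. Origin: its centre; x along its length.
- ins3: One of six alike loose white porcelain egg insulators, a round-ended cylinder 30 mm in diameter and 44 mm long, 35 to 65 g, lying on the tote's floor; glazed and slippery (friction about 0.25), rolls easily. Origin: its centre; x along its length.
- ins4: One of six alike loose white porcelain egg insulators, a round-ended cylinder 30 mm in diameter and 44 mm long, 35 to 65 g, lying on the tote's floor; glazed and slippery (friction about 0.25), rolls easily. Origin: its centre; x along its length.
- ins5: One of six alike loose white porcelain egg insulators, a round-ended cylinder 30 mm in diameter and 44 mm long, 35 to 65 g, lying on the tote's floor; glazed and slippery (friction about 0.25), rolls easily. Origin: its centre; x along its length.
- jar: Bystander: loose clear jar with a screw cap, 84 mm diameter, 120 mm high; origin at the centre of its underside.
- stockbox: Bystander: loose striped stock box, 70 x 110 x 50 mm high; origin at the centre of its underside.
- jbox: Bystander: loose square white junction box, 70 x 70 x 48 mm high; origin at the centre of its underside.
Things that resemble listed ones, but are neither listed nor needed, are in the scene too. Leave any pink or purple look-alike of the scoop alone.

How it is judged:
On the way, in this order (a step that is already met when the one before it is completed fails the run):
1. at least three insulators together in the scoop, lifted clear of the tote (scoop underside more than 90 mm above the bench) ((distance between each of ins0, ins1, ins2 and scoop_load below 0.065 m or distance between each of ins0, ins1, ins3 and scoop_load below 0.065 m or distance between each of ins0, ins1, ins4 and scoop_load below 0.065 m or distance between each of ins0, ins1, ins5 and scoop_load below 0.065 m or distance between each of ins0, ins2, ins3 and scoop_load below 0.065 m or distance between each of ins0, ins2, ins4 and scoop_load below 0.065 m or distance between each of ins0, ins2, ins5 and scoop_load below 0.065 m or distance between each of ins0, ins3, ins4 and scoop_load below 0.065 m or distance between each of ins0, ins3, ins5 and scoop_load below 0.065 m or distance between each of ins0, ins4, ins5 and scoop_load below 0.065 m or distance between each of ins1, ins2, ins3 and scoop_load below 0.065 m or distance between each of ins1, ins2, ins4 and scoop_load below 0.065 m or distance between each of ins1, ins2, ins5 and scoop_load below 0.065 m or distance between each of ins1, ins3, ins4 and scoop_load below 0.065 m or distance between each of ins1, ins3, ins5 and scoop_load below 0.065 m or distance between each of ins1, ins4, ins5 and scoop_load below 0.065 m or distance between each of ins2, ins3, ins4 and scoop_load below 0.065 m or distance between each of ins2, ins3, ins5 and scoop_load below 0.065 m or distance between each of ins2, ins4, ins5 and scoop_load below 0.065 m or distance between each of ins3, ins4, ins5 and scoop_load below 0.065 m) and height (world z) of scoop above 0.09 m), for 0.3 s.
2. at least three insulators in the carton ((distance between each of ins0, ins1, ins2 and carton_in below 0.1045 m or distance between each of ins0, ins1, ins3 and carton_in below 0.1045 m or distance between each of ins0, ins1, ins4 and carton_in below 0.1045 m or distance between each of ins0, ins1, ins5 and carton_in below 0.1045 m or distance between each of ins0, ins2, ins3 and carton_in below 0.1045 m or distance between each of ins0, ins2, ins4 and carton_in below 0.1045 m or distance between each of ins0, ins2, ins5 and carton_in below 0.1045 m or distance between each of ins0, ins3, ins4 and carton_in below 0.1045 m or distance between each of ins0, ins3, ins5 and carton_in below 0.1045 m or distance between each of ins0, ins4, ins5 and carton_in below 0.1045 m or distance between each of ins1, ins2, ins3 and carton_in below 0.1045 m or distance between each of ins1, ins2, ins4 and carton_in below 0.1045 m or distance between each of ins1, ins2, ins5 and carton_in below 0.1045 m or distance between each of ins1, ins3, ins4 and carton_in below 0.1045 m or distance between each of ins1, ins3, ins5 and carton_in below 0.1045 m or distance between each of ins1, ins4, ins5 and carton_in below 0.1045 m or distance between each of ins2, ins3, ins4 and carton_in below 0.1045 m or distance between each of ins2, ins3, ins5 and carton_in below 0.1045 m or distance between each of ins2, ins4, ins5 and carton_in below 0.1045 m or distance between each of ins3, ins4, ins5 and carton_in below 0.1045 m)), for 0.2 s.
At the end, for the whole second after the job is handed in: At least three insulators lie in the carton, below its rim, and every other one in the tote or carton, all under 50 mm/s; the scoop stands released and still on its flat underside on the bench itself (within 3.5 mm of the bench, 3.4 degrees of upright) ((distance between each of ins0, ins1, ins2 and carton_in below 0.1045 m or distance between each of ins0, ins1, ins3 and carton_in below 0.1045 m or distance between each of ins0, ins1, ins4 and carton_in below 0.1045 m or distance between each of ins0, ins1, ins5 and carton_in below 0.1045 m or distance between each of ins0, ins2, ins3 and carton_in below 0.1045 m or distance between each of ins0, ins2, ins4 and carton_in below 0.1045 m or distance between each of ins0, ins2, ins5 and carton_in below 0.1045 m or distance between each of ins0, ins3, ins4 and carton_in below 0.1045 m or distance between each of ins0, ins3, ins5 and carton_in below 0.1045 m or distance between each of ins0, ins4, ins5 and carton_in below 0.1045 m or distance between each of ins1, ins2, ins3 and carton_in below 0.1045 m or distance between each of ins1, ins2, ins4 and carton_in below 0.1045 m or distance between each of ins1, ins2, ins5 and carton_in below 0.1045 m or distance between each of ins1, ins3, ins4 and carton_in below 0.1045 m or distance between each of ins1, ins3, ins5 and carton_in below 0.1045 m or distance between each of ins1, ins4, ins5 and carton_in below 0.1045 m or distance between each of ins2, ins3, ins4 and carton_in below 0.1045 m or distance between each of ins2, ins3, ins5 and carton_in below 0.1045 m or distance between each of ins2, ins4, ins5 and carton_in below 0.1045 m or distance between each of ins3, ins4, ins5 and carton_in below 0.1045 m) and ((x of ins0 in the frame of tote between -0.146 and 0.146 m and y of ins0 in the frame of tote between -0.096 and 0.096 m and height (world z) of ins0 below 0.075 m) or distance between ins0 and carton_in below 0.1045 m) and ((x of ins1 in the frame of tote between -0.146 and 0.146 m and y of ins1 in the frame of tote between -0.096 and 0.096 m and height (world z) of ins1 below 0.075 m) or distance between ins1 and carton_in below 0.1045 m) and ((x of ins2 in the frame of tote between -0.146 and 0.146 m and y of ins2 in the frame of tote between -0.096 and 0.096 m and height (world z) of ins2 below 0.075 m) or distance between ins2 and carton_in below 0.1045 m) and ((x of ins3 in the frame of tote between -0.146 and 0.146 m and y of ins3 in the frame of tote between -0.096 and 0.096 m and height (world z) of ins3 below 0.075 m) or distance between ins3 and carton_in below 0.1045 m) and ((x of ins4 in the frame of tote between -0.146 and 0.146 m and y of ins4 in the frame of tote between -0.096 and 0.096 m and height (world z) of ins4 below 0.075 m) or distance between ins4 and carton_in below 0.1045 m) and ((x of ins5 in the frame of tote between -0.146 and 0.146 m and y of ins5 in the frame of tote between -0.096 and 0.096 m and height (world z) of ins5 below 0.075 m) or distance between ins5 and carton_in below 0.1045 m) and linear speed of each of ins0, ins1, ins2, ins3, ins4, ins5 below 0.05 m/s and height (world z) of scoop below 0.0035 m and angle between scoop's own z axis and vertical below 0.06 rad and linear speed of scoop below 0.02 m/s); the robot touches nothing.
It fails at once if the fingers touch an insulator (over 0.5 N) (contact force between the fingers and ins0 above 0.5 N or contact force between the fingers and ins1 above 0.5 N or contact force between the fingers and ins2 above 0.5 N or contact force between the fingers and ins3 above 0.5 N or contact force between the fingers and ins4 above 0.5 N or contact force between the fingers and ins5 above 0.5 N).
It fails at once if an insulator is thrown or dropped from high (faster than 2 m/s, a fall of 200 mm) (linear speed of any of ins0, ins1, ins2, ins3, ins4, ins5 above 2 m/s).
It fails at once if the jar, stock box or junction box is pushed more than 25 mm (distance of any of jar, stockbox, jbox from where it was at the start of the episode above 0.025 m).
It also fails if it takes over 69 s, if anything falls off the work surface, if the arm or the gripper's body presses on something with over 40 N, if the wrist force passes 120 N, or if a joint passes its speed limit or range.

### The arm

A 6-joint arm with a two-finger parallel gripper is mounted at the origin on the work surface. World frame = base frame: x ahead of the robot, y to its left, z up, the work surface at z = 0. Lengths are in m, angles in rad, forces in N, time in s.
With the tool pointing down it reaches from about 0.35 to 0.775 m from the base axis. Payload 7.3 kg.
Tool frame: the origin (TCP) lies midway between the tips of the shut fingers; the grasp point (between the pads) lies 19 mm behind it (robot.tcp_to_grasp is the distance from the TCP to the grasp point, in m); x points along the fingers, z is the direction in which the jaws open and shut, and the axes are right-handed (so a half turn about x gives the same grasp; the last joint's range is limited). The gripper opens to 92 mm and grips with 3 to 60 N. Pads are 19 mm wide; open, the fingers measure 130 mm over their backs; the gripper's body (75 mm by 190 mm) begins 47 mm behind the grasp point.
Start: joints at [0.963, 0.342, 1.524, -0, 1.275, -0.146], TCP at [0.234, 0.47, 0.227] pointing down, gripper open.
Joint ranges: [-2.53, 2.53], [-0.77, 2.02], [0.04, 2.7], [-1, 4.14], [0.28, 2.66], [-3.11, 3.11]. Speed limits (rad/s): [2.57, 2.57, 3.14, 3.14, 3.14, 3.14].

### API

Orientations are given as [roll, pitch, yaw] about the fixed x, y, z axes, in that order (R = Rz(yaw) Ry(pitch) Rx(roll)).
In Python, from cell import robot gives the robot as it stands.
- The arm moves only by the tool move_arm, never from a script. Its argument "deltas" is a list of rows, each an object with "dp": the shift along the tool's x, y, z in m, a list of three; "turn": the turn, a rotation vector about the tool's x, y, z in degrees, a list of three. A call has 1 to 10 rows; each row is the pose to reach, as a shift and turn from the pose commanded when the call began, along the tool's axes at that moment; what a row does not reach only later rows make up. A row lasts 1/10 s, in which the tool goes at most 50 mm and 8.59 degrees, less where a joint would pass 70% of its speed; a pose out of reach is approached as far as the arm can. A call with a gripper value outside its range is refused whole. "hand" is the finger opening in m, from 0 to 0.0918, set as the call begins (left out, the last holds). The fingers move at their own pace and stop on an object; "squeeze" is the grip in N (left out, the last holds). Time passes only in rows, so rows that repeat a pose let the fingers close. It gives the time, the measured TCP pose, the force and the opening at its end, in the units of the state.
- robot.observe(): the state, without advancing time (a new reading comes with each control period).
- robot.read_camera(name): name is "side" or "top"; returns (picture, depth): 480x640x3 uint8, red, green, blue; 480x640 float32, m along the optical axis (not along the pixel's ray), 0 where there is no reading.
- robot.camera_info(name): a dict with "fx", "fy", "cx", "cy" (pixels), "R" (3x3) and "t" (3): a world point X has camera coordinates R X + t. Camera axes: x right, y down, z forward; pixel columns grow to the right and rows downward; lengths in m; the calibration is good to about 2 mm. A picture is of the moment at which its call begins. camera_info takes no time and is no camera call.
- robot.hand_in(): hands the job in, once; it reports no verdict.
The state is a dict: "time": time; "qpos": joint angles; "qvel": joint speeds; "joint_efforts": joint torques, N m; "tool_pos": TCP position; "tool_rot": TCP orientation; "contact_force": force on the tool from outside, world axes, zero at the start; "torque": the same for the moment, N m; "opening": finger opening in m.
Only numpy, scipy, OpenCV 4.12 (cv2) and the standard library are available. Lean on these libraries where they do the work, as an engineer would, in place of code of your own. Each camera call takes 0.05 s, during which the arm holds its last target.

## Working session

There is one attempt and no reset: what is moved stays moved. The work goes in short steps, Python scripts to look and compute and a tool call to move; the robot and the scene stay as the last step left them, time stands still between calls to the robot, and variables do not carry over. Pictures are saved under pics/ and viewed, and the job is handed in when it is done.

Besides the shell and the picture viewer there is one more tool, called after "Request:" as name([rows], argument=value, ...), one row to a line, values as JSON. move_arm: Moves the arm, as the interface text tells. Its arguments: {"type":"object","properties":{"deltas":{"type":"array"},"hand":{"type":"number"},"squeeze":{"type":"number"}},"required":["deltas"]}

```bash
ls; mkdir -p pics; python3 - <<'E'
from cell import robot
import cv2,numpy as np
o=robot.observe(); print({k:np.round(v,3) for k,v in o.items()}, robot.tcp_to_grasp)
for n in("side","top"):
    p,d=robot.read_camera(n); cv2.imwrite(f"pics/{n}0.png",p[:,:,::-1]); np.save(f"pics/{n}0d.npy",d); np.save(f"pics/{n}0p.npy",p)
    print(n,{k:np.round(v,3).tolist() for k,v in robot.camera_info(n).items()})
E
```

```text
pics
{'time': np.float64(0.0), 'qpos': array([ 0.963,  0.343,  1.525,  0.   ,  1.275, -0.146]), 'qvel': array([-0.001, -0.002, -0.001,  0.   , -0.   , -0.   ]), 'joint_efforts': array([-1.0000e-03, -4.3124e+01, -2.4422e+01,  7.2000e-02,  5.6000e-02,
       -0.0000e+00]), 'tool_pos': array([0.234, 0.47 , 0.226]), 'tool_rot': array([ 2.994,  1.569, -2.18 ]), 'contact_force': array([ 0.101, -0.226, -0.064]), 'torque': array([0.021, 0.015, 0.015]), 'opening': np.float64(0.092)} 0.0188
side {'fx': 580.848, 'fy': 580.848, 'cx': 323.885, 'cy': 238.569, 'R': [[-0.992, -0.128, -0.004], [-0.071, 0.573, -0.817], [0.106, -0.81, -0.577]], 't': [0.537, 0.066, 1.464]}
top {'fx': 447.217, 'fy': 447.217, 'cx': 322.669, 'cy': 240.475, 'R': [[-0.017, -0.999, 0.032], [-0.985, 0.011, -0.172], [0.172, -0.034, -0.985]], 't': [0.056, 0.523, 0.933]}
```

View pics/side0.png

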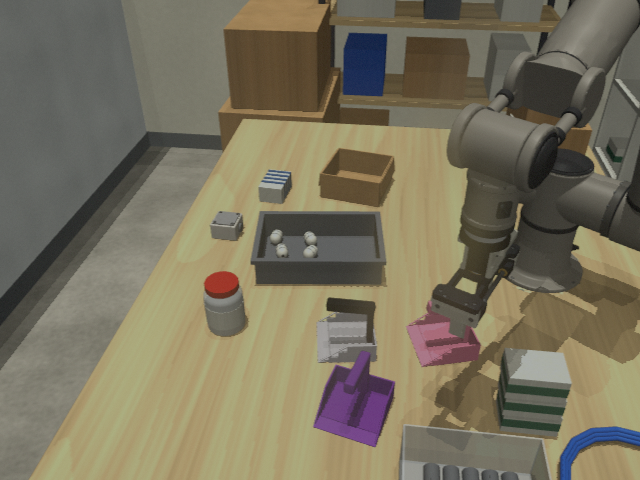

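View pics/top0.png

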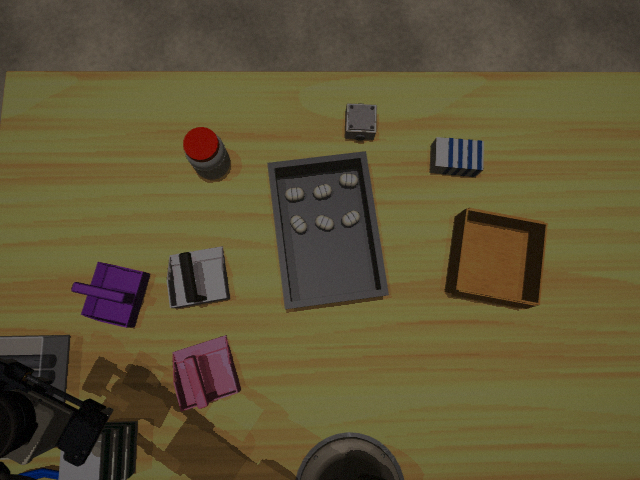

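The side view shows the grey tote at (320,247), the carton at (357,175) and the silver scoop at (347,335). The pink and purple look-alikes are beside the scoop. In the top view the scoop is at (197,278), the tote at (327,230), and the carton at (497,258). The six insulators lie in two rows at y≈185 and y≈222 px. Next I'll measure them.

```bash
cat > h.py <<'E'
from cell import robot
import cv2,numpy as np
def cam(n):
    c=robot.camera_info(n); return c,np.array(c["R"]),np.array(c["t"])
def ray(n,uv,z):
    c,R,t=cam(n); uv=np.atleast_2d(uv).astype(float)
    d=np.c_[(uv[:,0]-c["cx"])/c["fx"],(uv[:,1]-c["cy"])/c["fy"],np.ones(len(uv))]@R
    o=-R.T@t; s=(z-o[2])/d[:,2]; return o+d*s[:,None]
def cloud(n,depth):
    c,R,t=cam(n); v,u=np.indices(depth.shape)
    P=np.stack([(u-c["cx"])/c["fx"]*depth,(v-c["cy"])/c["fy"]*depth,depth],-1)
    return (P-t)@R
def proj(n,X):
    c,R,t=cam(n); q=np.atleast_2d(X)@R.T+t
    return np.c_[c["fx"]*q[:,0]/q[:,2]+c["cx"],c["fy"]*q[:,1]/q[:,2]+c["cy"]]
E
python3 - <<'E'
from h import *
p=np.load("pics/top0p.npy"); b=p[:,:,::-1]
cv2.imwrite("pics/crop_scoop.png",cv2.resize(b[235:320,150:240],None,fx=7,fy=7,interpolation=cv2.INTER_NEAREST))
cv2.imwrite("pics/crop_tote.png",cv2.resize(b[140:320,255:400],None,fx=3.3,fy=3.3,interpolation=cv2.INTER_CUBIC))
d=np.load("pics/top0d.npy"); P=cloud("top",d)
m=cv2.inRange(p,(0,0,0),(255,255,255))
hsv=cv2.cvtColor(p,cv2.COLOR_RGB2HSV)
print("bench z",np.median(P[380:420,500:600,2]), "scoop grip",P[278,188:196], "hsv floor",hsv[275,215],hsv[255,205],hsv[278,190],hsv[260,330],hsv[158,300],hsv[260,500],hsv[350,450])
# insulators
roi=np.zeros(p.shape[:2],np.uint8); roi[165:245,280:370]=1
w=((hsv[...,2]>120)&(roi>0)).astype(np.uint8)
k,l,s,c=cv2.connectedComponentsWithStats(w)
for i in range(1,k):
    if s[i,4]>40:
        print(s[i],c[i].round(1),ray("top",c[i],0.024).round(4))
E
```

```text
bench z -0.001101083532085986 scoop grip [[0.43946792 0.32016343 0.11043762]
 [0.43938513 0.31804031 0.11102495]
 [0.43985537 0.31746325 0.10569251]
 [0.43910262 0.31347685 0.11345299]
 [0.43979385 0.31348884 0.1057503 ]
 [0.44002651 0.31221891 0.10295649]
 [0.44087153 0.31259102 0.09359651]
 [0.44921363 0.33300444 0.00383866]] hsv floor [  0   7 114] [120   2 111] [ 8 34 30] [ 0 14 72] [ 24 133 113] [ 16 184 111] [ 23 134 110]
```

View pics/crop_scoop.png

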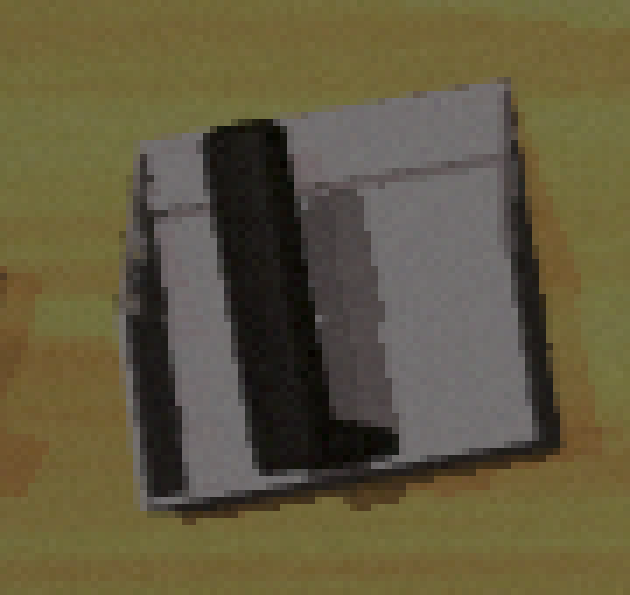

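View pics/crop_tote.png

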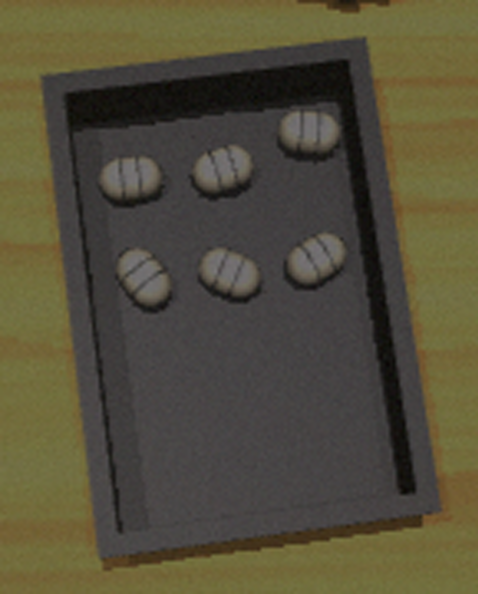

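```bash
python3 - <<'E'
from h import *
p=np.load("pics/top0p.npy"); d=np.load("pics/top0d.npy"); P=cloud("top",d)
hsv=cv2.cvtColor(p,cv2.COLOR_RGB2HSV)
print("lip",ray("top",[(222.6,246.4),(170,255.7)],0.001).round(4).tolist())
r=ray("top",[(191.7,301.9)],.105)[0]; f=ray("top",[(185.3,253.3)],.121)[0]
print("grip rear,front",r.round(4),f.round(4),"yaw",np.degrees(np.arctan2(*(f-r)[[1,0]])),(f+r)/2)
t=ray("top",[(268,162.7),(365.9,151.5),(387.7,295.2),(285.3,308.5)],.075); print("tote",t.round(4).tolist(),t.mean(0))
e=[t[0]-t[3],t[1]-t[2]]; print("tote yaw",[np.degrees(np.arctan2(v[1],v[0])) for v in e],[np.linalg.norm(v) for v in e],np.linalg.norm(t[0]-t[1]),np.linalg.norm(t[3]-t[2]))
g=p[165:245,280:370].max(2); print(np.percentile(g,[50,80,90,95,99]))
w=np.zeros(p.shape[:2],np.uint8); w[165:245,280:370]=(g>100)
cs,_=cv2.findContours(cv2.morphologyEx(w,cv2.MORPH_CLOSE,np.ones((3,3))),cv2.RETR_EXTERNAL,cv2.CHAIN_APPROX_NONE)
C=t.mean(0)[:2]; y=np.mean([np.arctan2(v[1],v[0]) for v in e]); Rt=np.array([[np.cos(y),np.sin(y)],[-np.sin(y),np.cos(y)]])
for c in cs:
    if cv2.contourArea(c)>40:
        m,(a,b),an=cv2.minAreaRect(c); X=ray("top",[m],.023)[0]; print(np.round(m,1),cv2.contourArea(c),X.round(4),"tote frame",(Rt@(X[:2]-C)).round(3))
# carton rim via depth/colour
o=((abs(hsv[...,0].astype(int)-16)<5)&(P[...,2]>0.068)&(P[...,2]<.095)); o[:, :430]=0;o[:190]=0;o[320:]=0
q=P[o][:,:2].astype(np.float32); print(len(q)); print("carton",cv2.minAreaRect(q))
print("jar,jbox", [P[v,u].round(3).tolist() for u,v in((201,143),(361,120),(460,155),(118,295),(205,375))])
E
```

```text
lip [[0.5202, 0.2741, 0.001], [0.5004, 0.391, 0.001]]
grip rear,front [0.3925 0.3127 0.105 ] [0.4876 0.3243 0.121 ] yaw 6.976549542950994 [0.44001286 0.3185304  0.113     ]
tote [[0.6912, 0.1659, 0.075], [0.7158, -0.0485, 0.075], [0.4011, -0.0835, 0.075], [0.3772, 0.1292, 0.075]] [0.54632523 0.04078839 0.075     ]
tote yaw [np.float64(6.662593561987707), np.float64(6.332261102210486)] [np.float64(0.31611085519589743), np.float64(0.3166084262652181)] 0.21584993953089335 0.21402617386702694
[ 65.   71.   98.1 112.  115. ]
[324.1 221.2] 116.5 [0.5713 0.0442 0.023 ] tote frame [0.025 0.001]
[298.1 222.7] 120.0 [0.5685 0.1027 0.023 ] tote frame [0.029 0.059]
[350.5 217. ] 116.0 [ 0.5804 -0.0157  0.023 ] tote frame [ 0.028 -0.06 ]
[294.  192.5] 118.0 [0.6387 0.1114 0.023 ] tote frame [0.1  0.06]
[322.  189.8] 114.0 [0.6445 0.0478 0.023 ] tote frame [ 0.098 -0.004]
[348.5 178.5] 113.0 [ 0.6709 -0.0136  0.023 ] tote frame [ 0.118 -0.068]
1266
carton ((0.48042771220207214, -0.33042553067207336), (0.18101386725902557, 0.18534697592258453), 78.77490234375)
jar,jbox [[0.719, 0.301, 0.118], [0.803, -0.044, 0.047], [0.716, -0.267, 0.049], [0.408, 0.457, 0.106], [0.24, 0.305, 0.003]]
```

The scoop, tote, insulator and carton positions agree well enough to use. I'll refine the scoop's pose with a side-view crop before grasping.

```bash
python3 - <<'E'
from h import *
from scipy.spatial.transform import Rotation as Ro
print("rear wall top",ray("top",[(170.7,306.5),(227.3,298)],.045).round(4).tolist())
p=np.load("pics/side0p.npy"); b=p[:,:,::-1]
cv2.imwrite("pics/crop_side.png",cv2.resize(b[285:375,300:390],None,fx=6.6,fy=6.6,interpolation=cv2.INTER_NEAREST))
o=robot.observe(); R=Ro.from_euler('xyz',o["tool_rot"]).as_matrix(); print(R.round(3))
for n in("top","side"): c,Rc,t=cam(n); print(n,(-Rc.T@t).round(3))
E
```

```text
rear wall top [[0.386, 0.3716, 0.045], [0.4019, 0.2534, 0.045]]
[[-0.001 -0.895  0.446]
 [-0.001  0.446  0.895]
 [-1.     0.    -0.001]]
top [0.356 0.083 1.007]
side [0.381 1.216 0.9  ]
```

View pics/crop_side.png

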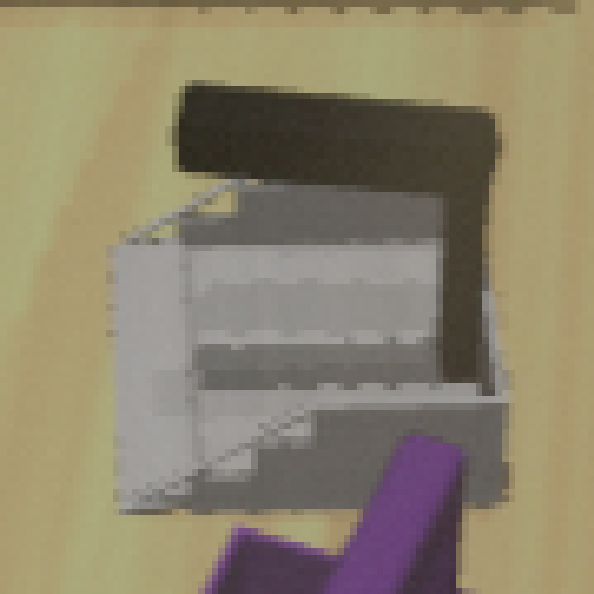

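```bash
python3 - <<'E'
from h import *
# predicted pixels for scoop at (.452,.3226) yaw 8.5
a=np.radians(8.5); Rz=np.array([[np.cos(a),-np.sin(a),0],[np.sin(a),np.cos(a),0],[0,0,1]])
pts={"lipL":(.06,.06,0),"lipR":(.06,-.06,0),"rearLtop":(-.06,.06,.045),"rearLbot":(-.06,.06,0),"gripfronttop":(.0475,0,.121),"griprear":(-.051,0,.1055),"gripfrontbotL":(.051,.01,.0975)}
for k,v in pts.items():
    X=Rz@np.array(v)+[.452,.3226,0]
    t=proj("top",X)[0]; s=proj("side",X)[0]
    print(k,"top",t.round(1),"crop",((t-[150,235])*7).round(),"side",s.round(1),"crop",((s-[300,285])*6.6).round())
E
```

```text
lipL top [170.2 254.8] crop [142. 139.] side [318.3 361.6] crop [121. 506.]
lipR top [223.6 246.4] crop [515.  80.] side [317.6 321.4] crop [116. 240.]
rearLtop top [169.9 307.6] crop [139. 508.] side [377.3 345.1] crop [510. 397.]
rearLbot top [176.1 308.1] crop [183. 512.] side [376.2 360.6] crop [503. 499.]
gripfronttop top [182.8 247.6] crop [230.  88.] side [323.5 298. ] crop [155.  86.]
griprear top [190.6 297.3] crop [284. 436.] side [371.6 302.9] crop [472. 118.]
gripfrontbotL top [180.9 248.5] crop [216.  95.] side [321.9 310. ] crop [145. 165.]
```

```bash
cat >> h.py <<'E'
from scipy.spatial.transform import Rotation as Ro
import json,sys
# scoop->tool rotation (level): columns tool x,y,z in scoop frame
RST=np.array([[0,-1,0],[0,0,1],[-1,0,0]],float)
def cur():
    o=robot.observe(); return np.array(o["tool_pos"]),Ro.from_euler('xyz',o["tool_rot"]).as_matrix(),o
def Rs(yaw,pitch): # mouth up positive, degrees
    return (Ro.from_euler('z',yaw,degrees=True)*Ro.from_euler('y',-pitch,degrees=True)).as_matrix()
def delta(p1,R1,p0=None,R0=None):
    if p0 is None: p0,R0,_=cur()
    return R0.T@(np.array(p1)-p0), Ro.from_matrix(R0.T@R1).as_rotvec(degrees=True)
def show(p1,R1,**k):
    a,b=delta(p1,R1,**k); print("dp",a.round(4).tolist(),"turn",b.round(2).tolist())
E
python3 - <<'E'
from h import *
show([.446,.321,.16],Rs(8.5,0)@RST)
show([.446,.321,.0815],Rs(8.5,0)@RST)
E
```

```text
dp [0.0661, -0.2564, -0.0385] turn [-34.96, -0.07, -0.03]
dp [0.1446, -0.2564, -0.0384] turn [-34.96, -0.07, -0.03]
```

Request:
move_arm([
  {"dp": [0.01, -0.04, -0.006], "turn": [-5, 0, 0]},
  {"dp": [0.02, -0.08, -0.012], "turn": [-12, 0, 0]},
  {"dp": [0.035, -0.125, -0.019], "turn": [-20, 0, 0]},
  {"dp": [0.05, -0.17, -0.026], "turn": [-27, 0, 0]},
  {"dp": [0.06, -0.21, -0.032], "turn": [-33, 0, 0]},
  {"dp": [0.066, -0.245, -0.037], "turn": [-35, 0, 0]},
  {"dp": [0.066, -0.2565, -0.0385], "turn": [-35, 0, 0]},
  {"dp": [0.066, -0.2565, -0.0385], "turn": [-35, 0, 0]},
  {"dp": [0.066, -0.2565, -0.0385], "turn": [-35, 0, 0]},
], hand=0.07)

```text
time: 1.0
tool_pos: [0.4456, 0.3218, 0.1608]
tool_rot: [1.063, 1.57, 2.783]
contact_force: [-0.9, 0.4, -0.7]
opening: 0.0697
```

```bash
python3 - <<'E'
from h import *
p,R,o=cur(); print(o["time"],p.round(4),R.round(3).tolist(),o["qpos"].round(3),o["qvel"].round(3),o["opening"])
show([.446,.321,.0815],Rs(8.5,0)@RST)
for n in("side","top"):
    q,d=robot.read_camera(n); cv2.imwrite(f"pics/{n}1.png",q[:,:,::-1])
    b=q[:,:,::-1]; c=b[225:330,150:250] if n=="top" else b[240:375,290:425]
    cv2.imwrite(f"pics/{n}1c.png",cv2.resize(c,None,fx=4.4,fy=4.4))
E
```

```text
1.0 [0.4456 0.3218 0.1608] [[-0.001, -0.989, -0.148], [0.0, -0.148, 0.989], [-1.0, 0.001, 0.0]] [ 4.860e-01  4.470e-01  1.554e+00  1.000e-03  1.141e+00 -1.234e+00] [ 0.021 -0.01   0.003 -0.    -0.001 -0.004] 0.06973294195583461
dp [0.0793, -0.0004, -0.0009] turn [0.01, 0.02, -0.04]
```

View pics/side1c.png

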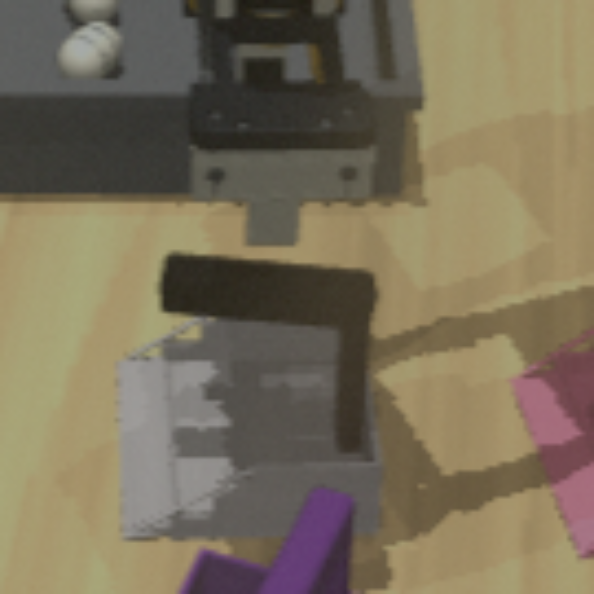

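View pics/top1.png

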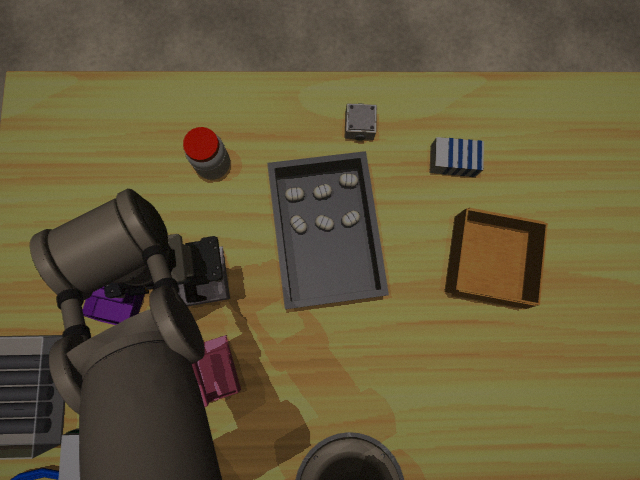

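The side view puts the finger at crop (272,225), above the middle of the grip, which spans 162 to 375. I'll descend and close.

Request:
move_arm([
  {"dp": [0.025, 0, 0], "turn": [0, 0, 0]},
  {"dp": [0.05, 0, 0], "turn": [0, 0, 0]},
  {"dp": [0.07, 0, 0], "turn": [0, 0, 0]},
  {"dp": [0.079, 0, 0], "turn": [0, 0, 0]},
  {"dp": [0.079, 0, 0], "turn": [0, 0, 0]},
  {"dp": [0.079, 0, 0], "turn": [0, 0, 0]},
])

```text
time: 1.7
tool_pos: [0.4465, 0.322, 0.0826]
tool_rot: [-1.176, 1.569, 0.544]
contact_force: [0.1, 0.2, -0.3]
opening: 0.0703
```

Request:
move_arm([
  {"dp": [0, 0, 0], "turn": [0, 0, 0]},
  {"dp": [0, 0, 0], "turn": [0, 0, 0]},
  {"dp": [0, 0, 0], "turn": [0, 0, 0]},
  {"dp": [0, 0, 0], "turn": [0, 0, 0]},
  {"dp": [0, 0, 0], "turn": [0, 0, 0]},
  {"dp": [0, 0, 0], "turn": [0, 0, 0]},
  {"dp": [0, 0, 0], "turn": [0, 0, 0]},
  {"dp": [0, 0, 0], "turn": [0, 0, 0]},
], hand=0, squeeze=55)

```text
time: 2.5
tool_pos: [0.4465, 0.3214, 0.0818]
tool_rot: [-0.843, 1.57, 0.876]
contact_force: [-0.1, 0.4, 0.4]
opening: 0.0195
```

```bash
python3 - <<'E'
from h import *
p,R,o=cur(); print(o["time"],p.round(4),R.round(3).tolist(),o["opening"],o["contact_force"].round(1))
for n in("side",):
    q,d=robot.read_camera(n); b=q[:,:,::-1]; c=b[240:375,290:425]
    cv2.imwrite(f"pics/{n}2c.png",cv2.resize(c,None,fx=4.4,fy=4.4))
E
```

```text
2.5 [0.4465 0.3214 0.0818] [[0.0, -0.989, -0.148], [0.0, -0.148, 0.989], [-1.0, -0.0, 0.0]] 0.0194531620844821 [-0.1  0.4  0.4]
```

View pics/side2c.png

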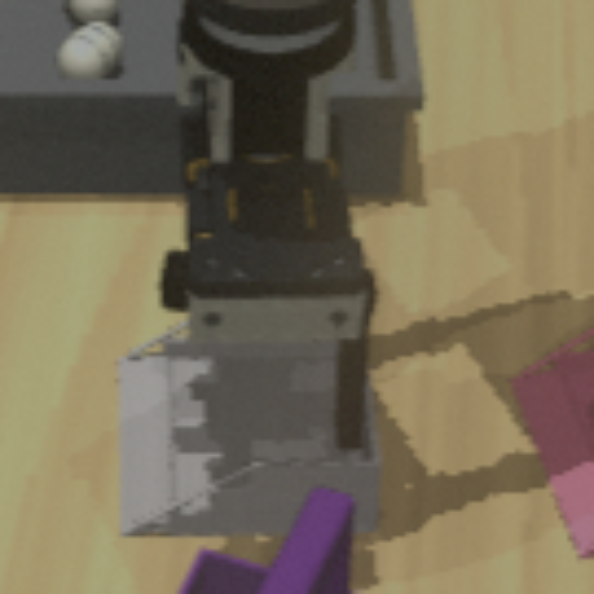

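```bash
cat >> h.py <<'E'
G=np.array([-.0055,0,.0818]) # TCP in scoop frame
TC=np.array([.546,.041,0]); TY=6.5
def tote(x,y,z): return TC+Ro.from_euler('z',TY,degrees=True).as_matrix()@np.array([x,y,z])
def sc(p,yaw,pitch,**k): # scoop origin pose -> print delta
    R=Rs(yaw,pitch); show(np.array(p)+R@G,R@RST,**k)
def scoop():
    p,R,o=cur(); RS=R@RST.T; return p-RS@G,RS,o
def st():
    p,RS,o=scoop(); x=RS[:,0]; T=Ro.from_euler('z',TY,degrees=True).as_matrix().T@(p-TC)
    L=Ro.from_euler('z',TY,degrees=True).as_matrix().T@(p+RS@[.06,0,0]-TC)
    print("t",o["time"],"scoop",p.round(4),"yaw",np.degrees(np.arctan2(x[1],x[0])).round(2),"pitch",np.degrees(np.arcsin(x[2])).round(2),"tote-frame",T.round(4),"lip",L.round(4),"F",np.round(o["contact_force"],1),"M",np.round(o["torque"],2),"open",round(float(o["opening"]),4))
E
python3 - <<'E'
from h import *
st()
p,_,_=scoop()
sc(p+[0,0,.1],8.5,0); sc([*tote(-.078,.028,.1)],6.5,0)
E
```

```text
t 2.55 scoop [ 4.519e-01  3.222e-01 -1.000e-04] yaw 8.54 pitch 0.01 tote-frame [-6.17e-02  2.90e-01 -1.00e-04] lip [-0.0017  0.2922 -0.    ] F [ 1.9  0.5 -0.9] M [ 0.14 -0.03  0.01] open 0.0195
dp [-0.1, -0.0, 0.0] turn [0.04, 0.01, 0.01]
dp [-0.1001, 0.0256, -0.2611] turn [2.04, 0.01, 0.01]
```

Request:
move_arm([
  {"dp": [-0.02, 0, 0], "turn": [0, 0, 0]},
  {"dp": [-0.05, 0, 0], "turn": [0, 0, 0]},
  {"dp": [-0.085, 0, 0], "turn": [0, 0, 0]},
  {"dp": [-0.1, 0.002, -0.02], "turn": [0.5, 0, 0]},
  {"dp": [-0.1, 0.006, -0.06], "turn": [1, 0, 0]},
  {"dp": [-0.1, 0.0105, -0.105], "turn": [1.5, 0, 0]},
  {"dp": [-0.1, 0.015, -0.15], "turn": [2, 0, 0]},
  {"dp": [-0.1, 0.02, -0.195], "turn": [2, 0, 0]},
  {"dp": [-0.1, 0.0235, -0.235], "turn": [2, 0, 0]},
  {"dp": [-0.1, 0.0255, -0.261], "turn": [2, 0, 0]},
])

```text
time: 3.55
tool_pos: [0.4594, 0.0569, 0.1814]
tool_rot: [1.989, 1.57, -2.611]
contact_force: [0.8, 0.5, -3.4]
opening: 0.0197
```

Request:
move_arm([
  {"dp": [0, 0, 0], "turn": [0, 0, 0]},
  {"dp": [0, 0, 0], "turn": [0, 0, 0]},
  {"dp": [0, 0, 0], "turn": [0, 0, 0]},
])

```text
time: 3.85
tool_pos: [0.4597, 0.0602, 0.1815]
tool_rot: [0.829, 1.57, 2.515]
contact_force: [-0.5, 0.1, -2.3]
opening: 0.02
```

```bash
python3 - <<'E'
from h import *
st()
for n in("side","top"):
    q,d=robot.read_camera(n); b=q[:,:,::-1]; cv2.imwrite(f"pics/{n}3.png",b); np.save(f"pics/{n}3d.npy",d); np.save(f"pics/{n}3p.npy",q)
    c=b[150:330,220:420]
    cv2.imwrite(f"pics/{n}3c.png",cv2.resize(c,None,fx=3.3,fy=3.3,interpolation=cv2.INTER_CUBIC))
E
```

```text
t 3.85 scoop [0.4651 0.0608 0.0997] yaw 6.58 pitch -0.03 tote-frame [-0.0782  0.0289  0.0997] lip [-0.0182  0.0289  0.0997] F [-0.5  0.1 -2.3] M [ 0.07 -0.03 -0.05] open 0.02
```

View pics/side3c.png

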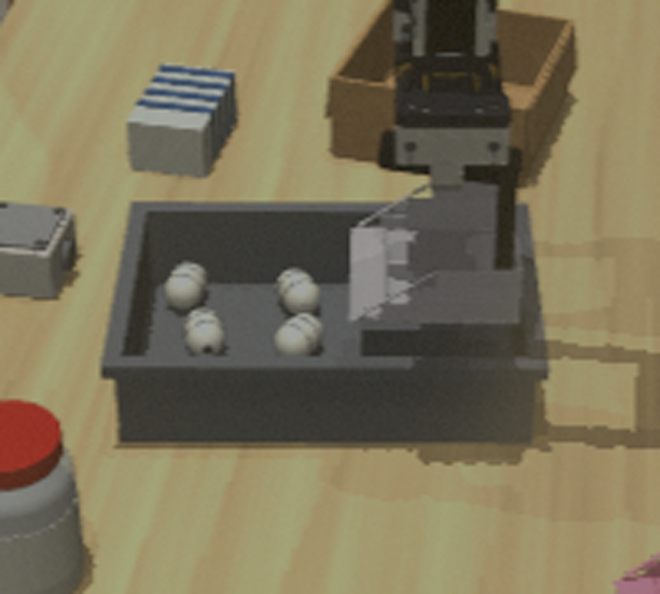

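View pics/top3c.png

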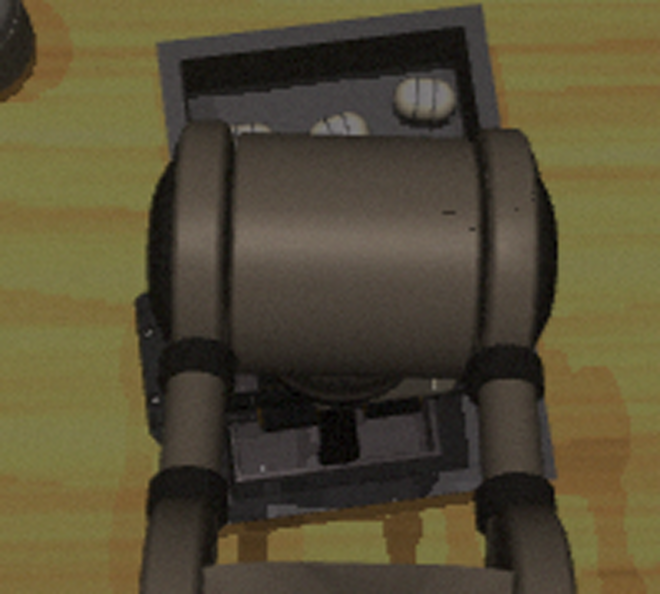

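```bash
python3 - <<'E'
from h import *
p,RS,o=scoop()
for v in((.06,.06,0),(.06,-.06,0),(-.06,.06,.045),(-.06,.06,0)):
    s=proj("side",p+RS@np.array(v))[0]; print(v,((s-[220,150])*3.3).round())
for v in((-.145,.095,.075),(.145,.095,.075),(.145,-.095,.075),(.159,.109,.075),(.145,-.095,.006)):
    print("tote",v,((proj("side",tote(*v))[0]-[220,150])*3.3).round())
sc(tote(-.078,.028,.012),6.5,0)
E
```

```text
(0.06, 0.06, 0) [352. 322.]
(0.06, -0.06, 0) [353. 229.]
(-0.06, 0.06, 0.045) [525. 270.]
(-0.06, 0.06, 0) [521. 323.]
tote (-0.145, 0.095, 0.075) [530. 356.]
tote (0.145, 0.095, 0.075) [123. 353.]
tote (0.145, -0.095, 0.075) [149. 209.]
tote (0.159, 0.109, 0.075) [102. 365.]
tote (0.145, -0.095, 0.006) [154. 280.]
dp [0.0878, -0.0, -0.001] turn [0.13, 0.02, -0.02]
```

The predicted scoop corners match the side view at crop (352,320) and (520,323). Lowering into the tote's near half.

Request:
move_arm([
  {"dp": [0.02, 0, -0.001], "turn": [0, 0, 0]},
  {"dp": [0.045, 0, -0.001], "turn": [0, 0, 0]},
  {"dp": [0.07, 0, -0.001], "turn": [0, 0, 0]},
  {"dp": [0.084, 0, -0.001], "turn": [0, 0, 0]},
  {"dp": [0.088, 0, -0.001], "turn": [0, 0, 0]},
  {"dp": [0.09, 0, -0.001], "turn": [0, 0, 0]},
  {"dp": [0.092, 0, -0.001], "turn": [0, 0, 0]},
  {"dp": [0.093, 0, -0.001], "turn": [0, 0, 0]},
  {"dp": [0.093, 0, -0.001], "turn": [0, 0, 0]},
])

```text
time: 4.85
tool_pos: [0.4604, 0.0584, 0.0892]
tool_rot: [-1.644, 1.57, 0.041]
contact_force: [-0.3, -0.7, -2.3]
opening: 0.0197
```

```bash
python3 - <<'E'
from h import *
st()
E
```

```text
t 4.85 scoop [0.4659 0.0591 0.0074] yaw 6.55 pitch 0.06 tote-frame [-0.0775  0.027   0.0074] lip [-0.0175  0.0271  0.0075] F [-0.3 -0.7 -2.3] M [ 0.05  0.05 -0.01] open 0.0197
```

Request:
move_arm([
  {"dp": [0.001, 0, 0], "turn": [0, 0, 0]},
  {"dp": [0.0015, 0, 0], "turn": [0, 0, 0]},
  {"dp": [0.002, 0, 0], "turn": [0, 0, 0]},
  {"dp": [0.002, 0, 0], "turn": [0, 0, 0]},
])

```text
time: 5.25
tool_pos: [0.4603, 0.0584, 0.0877]
tool_rot: [-1.674, 1.57, 0.011]
contact_force: [-2.0, 0.9, 7.1]
opening: 0.0196
```

```bash
python3 - <<'E'
from h import *
st()
E
```

```text
t 5.25 scoop [0.4659 0.059  0.0059] yaw 6.54 pitch 0.07 tote-frame [-0.0776  0.027   0.0059] lip [-0.0176  0.027   0.006 ] F [-2.   0.9  7.1] M [ 0.09  0.46 -0.06] open 0.0196
```

Request:
move_arm([
  {"dp": [0, -0.005, 0], "turn": [0, 0, 0]},
  {"dp": [0, -0.01, 0], "turn": [0, 0, 0]},
  {"dp": [0, -0.015, 0], "turn": [0, 0, 0]},
  {"dp": [0, -0.02, 0], "turn": [0, 0, 0]},
  {"dp": [0, -0.025, 0], "turn": [0, 0, 0]},
  {"dp": [0, -0.03, 0], "turn": [0, 0, 0]},
  {"dp": [0, -0.035, 0], "turn": [0, 0, 0]},
  {"dp": [0, -0.04, 0], "turn": [0, 0, 0]},
  {"dp": [0, -0.045, 0], "turn": [0, 0, 0]},
  {"dp": [0, -0.05, 0], "turn": [0, 0, 0]},
])

```text
time: 6.25
tool_pos: [0.5099, 0.064, 0.0878]
tool_rot: [-1.808, 1.57, -0.123]
contact_force: [-4.2, -0.4, 7.2]
opening: 0.0194
```

```bash
cat >> h.py <<'E'
def pic(k,views=("side","top")):
    for n in views:
        q,d=robot.read_camera(n); b=q[:,:,::-1]; np.save(f"pics/{n}{k}p.npy",q); np.save(f"pics/{n}{k}d.npy",d)
        cv2.imwrite(f"pics/{n}{k}c.png",cv2.resize(b[150:330,220:420],None,fx=3.3,fy=3.3,interpolation=cv2.INTER_CUBIC))
E
python3 - <<'E'
from h import *
st(); pic(4)
E
```

```text
t 6.25 scoop [0.5154 0.0647 0.006 ] yaw 6.54 pitch 0.03 tote-frame [-0.0277  0.027   0.006 ] lip [0.0323 0.027  0.006 ] F [-4.2 -0.4  7.2] M [ 0.04  0.57 -0.  ] open 0.0194
```

View pics/side4c.png

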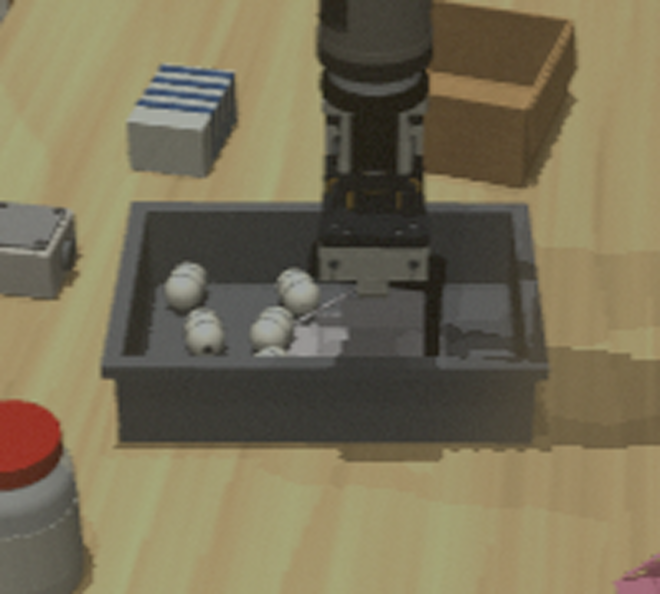

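The first-row insulators at crop (271,328) and (268,352) roll ahead of the lip. I'll continue.

Request:
move_arm([
  {"dp": [0, -0.005, 0], "turn": [0, 0, 0]},
  {"dp": [0, -0.01, 0], "turn": [0, 0, 0]},
  {"dp": [0, -0.015, 0], "turn": [0, 0, 0]},
  {"dp": [0, -0.02, 0], "turn": [0, 0, 0]},
  {"dp": [0, -0.025, 0], "turn": [0, 0, 0]},
  {"dp": [0, -0.03, 0], "turn": [0, 0, 0]},
  {"dp": [0, -0.035, 0], "turn": [0, 0, 0]},
  {"dp": [0, -0.04, 0], "turn": [0, 0, 0]},
  {"dp": [0, -0.045, 0], "turn": [0, 0, 0]},
  {"dp": [0, -0.05, 0], "turn": [0, 0, 0]},
])

```text
time: 7.35
tool_pos: [0.5595, 0.0697, 0.0877]
tool_rot: [-1.816, 1.57, -0.131]
contact_force: [-3.2, 0.2, 7.4]
opening: 0.0198
```

```bash
python3 - <<'E'
from h import *
st(); pic(5)
E
```

```text
t 7.35 scoop [0.565  0.0704 0.0059] yaw 6.54 pitch 0.02 tote-frame [0.0222 0.027  0.0059] lip [0.0822 0.0271 0.006 ] F [-3.2  0.2  7.4] M [-0.02  0.59 -0.06] open 0.0198
```

View pics/side5c.png

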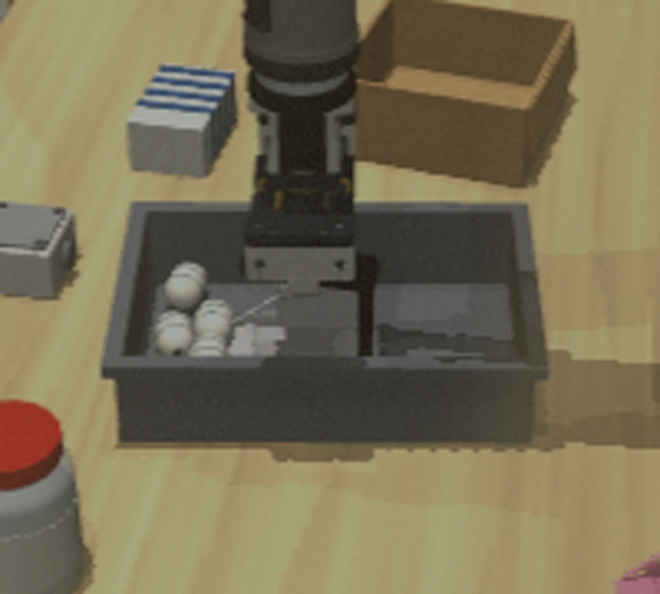

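View pics/top5c.png

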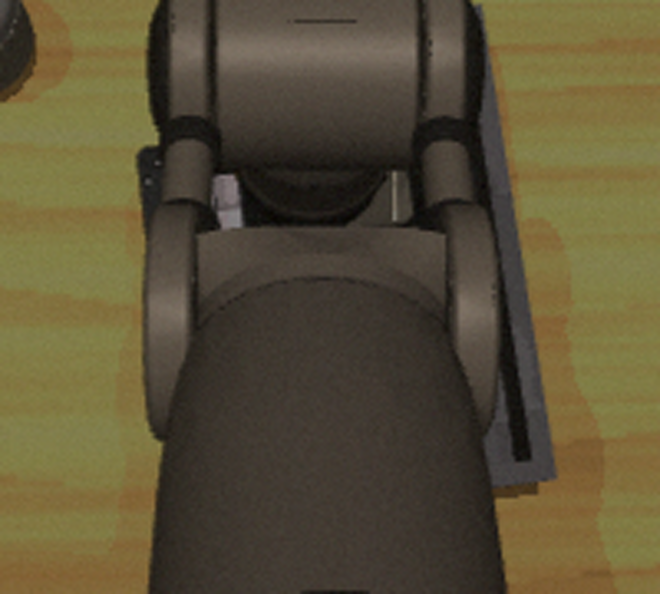

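The insulators are bunching at the far wall, at crop (170–215, 320–350). The arm hides the top view. I'll go on more slowly.

Request:
move_arm([
  {"dp": [0, -0.004, 0], "turn": [0, 0, 0]},
  {"dp": [0, -0.008, 0], "turn": [0, 0, 0]},
  {"dp": [0, -0.012, 0], "turn": [0, 0, 0]},
  {"dp": [0, -0.016, 0], "turn": [0, 0, 0]},
  {"dp": [0, -0.02, 0], "turn": [0, 0, 0]},
  {"dp": [0, -0.024, 0], "turn": [0, 0, 0]},
  {"dp": [0, -0.028, 0], "turn": [0, 0, 0]},
  {"dp": [0, -0.032, 0], "turn": [0, 0, 0]},
  {"dp": [0, -0.036, 0], "turn": [0, 0, 0]},
  {"dp": [0, -0.04, 0], "turn": [0, 0, 0]},
])

```text
time: 8.45
tool_pos: [0.599, 0.0742, 0.0878]
tool_rot: [-2.768, 1.571, -1.083]
contact_force: [-4.1, -0.8, 3.5]
opening: 0.0199
```

```bash
python3 - <<'E'
from h import *
st(); pic(6,("side",))
E
```

```text
t 8.45 scoop [0.6045 0.0749 0.006 ] yaw 6.54 pitch 0.0 tote-frame [0.0619 0.027  0.006 ] lip [0.1219 0.0271 0.006 ] F [-4.1 -0.8  3.5] M [ 0.    0.42 -0.02] open 0.0199
```

View pics/side6c.png

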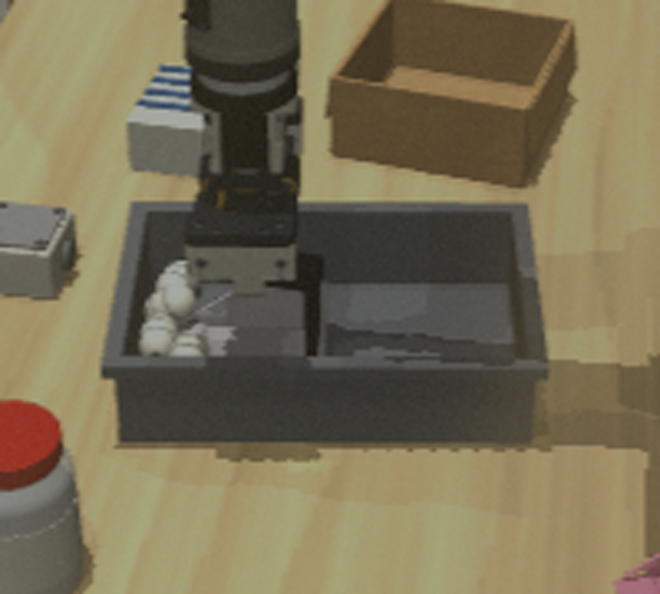

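```bash
python3 - <<'E'
from h import *
q=np.load("pics/side6p.npy")[:,:,::-1]
c=q[210:270,245:325]; cv2.imwrite("pics/z6.png",cv2.convertScaleAbs(cv2.resize(c,None,fx=9,fy=9,interpolation=cv2.INTER_CUBIC),alpha=1.3))
p,RS,o=scoop()
for v in((.06,.06,0),(.06,-.06,0),(.036,-.06,.0055),(0,-.06,.045),(0,.06,.045)):
    s=proj("side",p+RS@np.array(v))[0]; print(v,((s-[245,210])*9).round())
E
```

```text
(0.06, 0.06, 0) [215. 610.]
(0.06, -0.06, 0) [253. 348.]
(0.036, -0.06, 0.0055) [335. 333.]
(0, -0.06, 0.045) [455. 221.]
(0, 0.06, 0.045) [431. 480.]
```

View pics/z6.png

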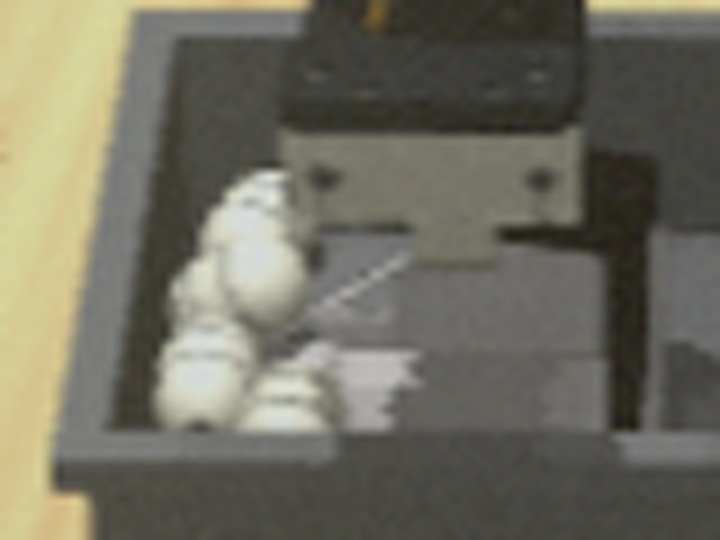

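Request:
move_arm([
  {"dp": [0, -0.003, 0], "turn": [0, 0, 0]},
  {"dp": [0, -0.006, 0], "turn": [0, 0, 0]},
  {"dp": [0, -0.009, 0], "turn": [0, 0, 0]},
  {"dp": [0, -0.012, 0], "turn": [0, 0, 0]},
  {"dp": [0, -0.014, 0], "turn": [0, 0, 0]},
  {"dp": [0, -0.014, 0], "turn": [0, 0, 0]},
])

```text
time: 9.1
tool_pos: [0.6129, 0.0759, 0.0877]
tool_rot: [0.23, 1.571, 1.915]
contact_force: [-2.9, -0.8, 7.6]
opening: 0.0194
```

```bash
cat >> h.py <<'E'
def zoom(k,x0=245,y0=200,w=85,hh=70,f=8.5):
    q,d=robot.read_camera("side"); b=q[:,:,::-1]; np.save(f"pics/z{k}p.npy",q)
    cv2.imwrite(f"pics/z{k}.png",cv2.convertScaleAbs(cv2.resize(b[y0:y0+hh,x0:x0+w],None,fx=f,fy=f,interpolation=cv2.INTER_CUBIC),alpha=1.3))
    p,RS,o=scoop()
    print([(((proj("side",p+RS@np.array(v))[0]-[x0,y0])*f).round()).tolist() for v in((.06,.06,0),(.06,-.06,0),(.036,-.06,.0055),(0,-.06,.045))])
E
python3 - <<'E'
from h import *
st(); zoom(7)
E
```

```text
t 9.1 scoop [0.6183 0.0765 0.0059] yaw 6.54 pitch -0.0 tote-frame [0.0759 0.0271 0.0059] lip [0.1359 0.0272 0.0059] F [-2.9 -0.8  7.6] M [ 0.02  0.58 -0.04] open 0.0194
[[157.0, 661.0], [196.0, 414.0], [273.0, 400.0], [386.0, 294.0]]
```

View pics/z7.png

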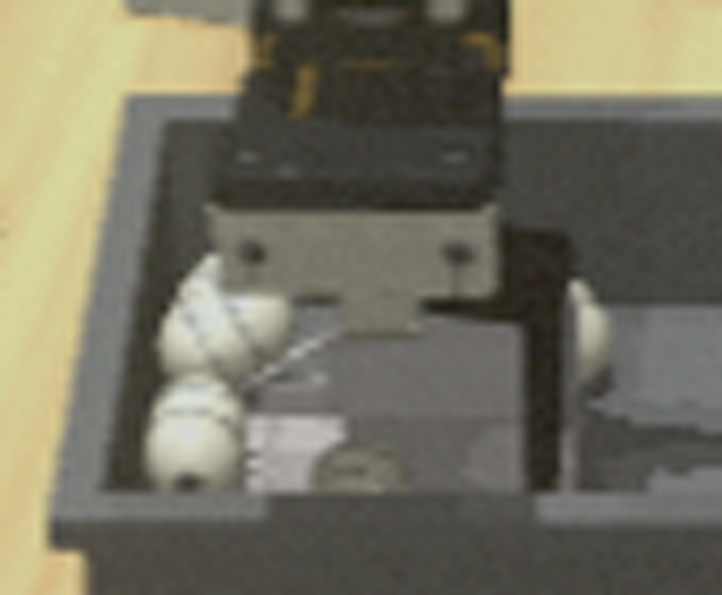

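```bash
python3 - <<'E'
from h import *
Z=Ro.from_euler('z',TY,degrees=True).as_matrix().T
for uv in((195,435),(200,330),(262,320),(360,465),(590,330)):
    for z in(.022,.026): print(uv,z,(Z@(ray("side",[np.array(uv)/8.5+[245,200]],z)[0]-TC)).round(3))
E
```

```text
(195, 435) 0.022 [ 0.132 -0.     0.022]
(195, 435) 0.026 [0.131 0.005 0.026]
(200, 330) 0.022 [ 0.136 -0.055  0.022]
(200, 330) 0.026 [ 0.135 -0.049  0.026]
(262, 320) 0.022 [ 0.117 -0.06   0.022]
(262, 320) 0.026 [ 0.116 -0.054  0.026]
(360, 465) 0.022 [0.082 0.014 0.022]
(360, 465) 0.026 [0.081 0.02  0.026]
(590, 330) 0.022 [ 0.015 -0.056  0.022]
(590, 330) 0.026 [ 0.015 -0.05   0.026]
```

Request:
move_arm([
  {"dp": [0, -0.002, 0], "turn": [0, 0, 0]},
  {"dp": [0, -0.004, 0], "turn": [0, 0, 0]},
  {"dp": [0, -0.006, 0], "turn": [0, 0, 0]},
  {"dp": [0, -0.006, 0], "turn": [0, 0, 0]},
])

```text
time: 9.55
tool_pos: [0.6187, 0.0766, 0.0878]
tool_rot: [1.214, 1.571, 2.899]
contact_force: [-4.4, 0.7, 7.2]
opening: 0.0195
```

```bash
python3 - <<'E'
from h import *
st(); zoom(8); pic(8,("top",))
p,RS,o=scoop()
T=Ro.from_euler('z',TY,degrees=True).as_matrix().T@(p-TC)
rx=T[0]-.06
for a in(4,8,12,16,20):
    r=np.radians(a); ox=rx+.06*np.cos(r)+.12*(1-np.cos(r))*.8; oz=.007+.06*np.sin(r)
    sc(tote(ox,T[1],oz),6.54,a)
E
```

```text
t 9.55 scoop [0.6242 0.0773 0.006 ] yaw 6.54 pitch -0.01 tote-frame [0.0818 0.0272 0.006 ] lip [0.1418 0.0272 0.006 ] F [-4.4  0.7  7.2] M [ 0.09  0.62 -0.01] open 0.0195
[[136.0, 661.0], [176.0, 414.0], [254.0, 400.0], [366.0, 294.0]]
dp [-0.0046, 0.0056, 0.0] turn [0.0, 0.0, -3.99]
dp [-0.0078, 0.011, 0.0] turn [0.0, 0.0, -7.99]
dp [-0.0105, 0.0161, 0.0] turn [0.0, 0.0, -11.99]
dp [-0.0129, 0.0209, 0.0] turn [0.0, 0.0, -15.99]
dp [-0.0147, 0.0255, 0.0] turn [0.0, 0.0, -19.99]
```

View pics/z8.png

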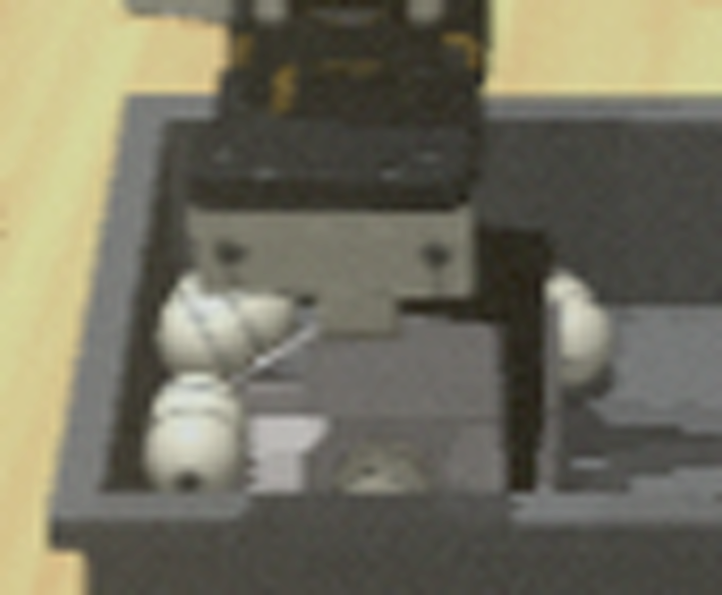

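View pics/top8c.png

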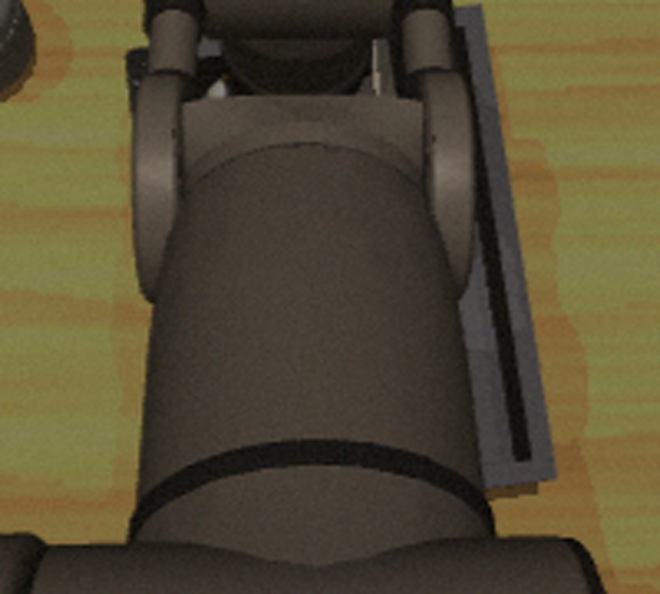

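Now I'll tilt the mouth up about the rear edge.

Request:
move_arm([
  {"dp": [-0.002, 0.0015, 0], "turn": [0, 0, -1]},
  {"dp": [-0.0046, 0.0056, 0], "turn": [0, 0, -4]},
  {"dp": [-0.0062, 0.0083, 0], "turn": [0, 0, -6]},
  {"dp": [-0.0078, 0.011, 0], "turn": [0, 0, -8]},
  {"dp": [-0.0092, 0.0136, 0], "turn": [0, 0, -10]},
  {"dp": [-0.0105, 0.0161, 0], "turn": [0, 0, -12]},
  {"dp": [-0.0117, 0.0185, 0], "turn": [0, 0, -14]},
  {"dp": [-0.0129, 0.0209, 0], "turn": [0, 0, -16]},
  {"dp": [-0.0138, 0.0232, 0], "turn": [0, 0, -18]},
  {"dp": [-0.0147, 0.0255, 0], "turn": [0, 0, -20]},
])

```text
time: 10.65
tool_pos: [0.5927, 0.0736, 0.101]
tool_rot: [-1.571, 1.221, 0.114]
contact_force: [0.5, -0.4, -3.8]
opening: 0.0197
```

```bash
python3 - <<'E'
from h import *
st(); zoom(9)
E
```

```text
t 10.65 scoop [0.6257 0.0774 0.026 ] yaw 6.54 pitch 20.02 tote-frame [0.0833 0.0271 0.026 ] lip [0.1397 0.0272 0.0465] F [ 0.5 -0.4 -3.8] M [-0.03  0.46 -0.01] open 0.0197
[[137.0, 550.0], [178.0, 306.0], [259.0, 314.0], [413.0, 247.0]]
```

View pics/z9.png

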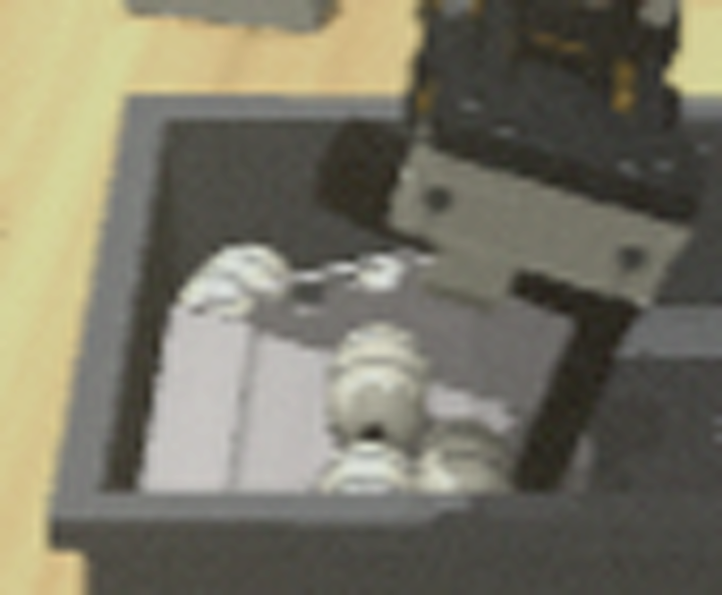

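Three insulators sit in the pan, at crop (375,385), (365,470) and (465,460). A fourth straddles the right lip corner at (235,280). I'll back off inside the tote and tilt a little more, so it either rolls in or drops while still low.

```bash
python3 - <<'E'
from h import *
p,RS,o=scoop()
T=Ro.from_euler('z',TY,degrees=True).as_matrix().T@(p-TC)
for a,b,z in((23,.01,.034),(26,.03,.038),(26,.05,.04)):
    sc(tote(T[0]-b,T[1],z),6.54,a)
E
```

```text
dp [-0.0106, 0.0108, 0.0] turn [0.0, 0.01, -2.93]
dp [-0.0206, 0.0325, 0.0] turn [0.0, 0.01, -5.93]
dp [-0.0293, 0.0506, 0.0001] turn [0.0, 0.01, -5.93]
```

Request:
move_arm([
  {"dp": [-0.005, 0.005, 0], "turn": [0, 0, -1.5]},
  {"dp": [-0.0106, 0.0108, 0], "turn": [0, 0, -3]},
  {"dp": [-0.014, 0.018, 0], "turn": [0, 0, -4]},
  {"dp": [-0.0175, 0.025, 0], "turn": [0, 0, -5]},
  {"dp": [-0.0206, 0.0325, 0], "turn": [0, 0, -6]},
  {"dp": [-0.0206, 0.0325, 0], "turn": [0, 0, -6]},
  {"dp": [-0.0206, 0.0325, 0], "turn": [0, 0, -6]},
])

```text
time: 11.4
tool_pos: [0.5563, 0.0694, 0.1095]
tool_rot: [-1.57, 1.118, 0.114]
contact_force: [1.1, -0.7, -4.0]
opening: 0.0196
```

```bash
python3 - <<'E'
from h import *
st(); zoom(10)
E
```

```text
t 11.4 scoop [0.5968 0.0741 0.0384] yaw 6.53 pitch 25.95 tote-frame [0.0542 0.0271 0.0384] lip [0.1082 0.0271 0.0646] F [ 1.1 -0.7 -4. ] M [-0.04  0.56 -0.01] open 0.0196
[[241.0, 498.0], [275.0, 255.0], [355.0, 271.0], [519.0, 217.0]]
```

View pics/z10.png

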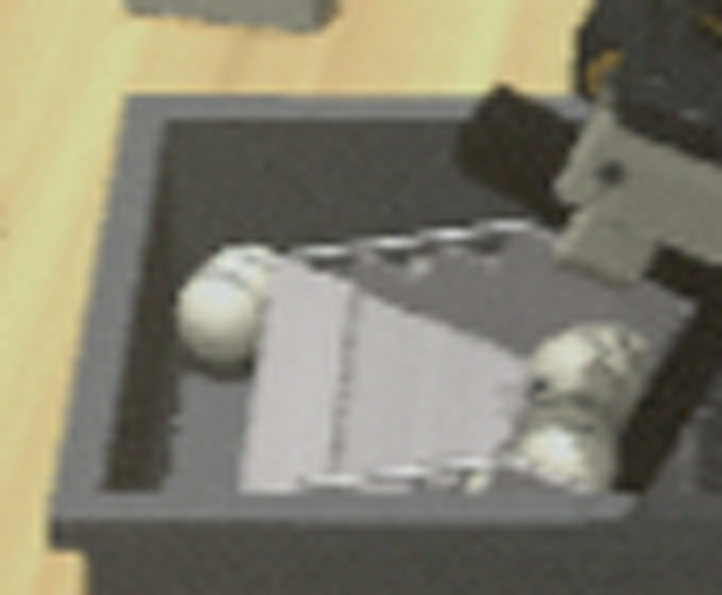

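The fourth insulator stayed on the tote floor at (225,305), well clear of the scoop. Lifting.

```bash
python3 - <<'E'
from h import *
p,RS,o=scoop(); sc([p[0],p[1],.145],6.53,24)
q=np.load("pics/top0p.npy")[:,:,::-1]
cv2.imwrite("pics/crop_carton.png",cv2.resize(q[195:320,435:560],None,fx=4.8,fy=4.8,interpolation=cv2.INTER_CUBIC))
E
```

```text
dp [-0.0957, -0.0495, 0.0] turn [0.01, 0.0, 2.0]
```

View pics/crop_carton.png

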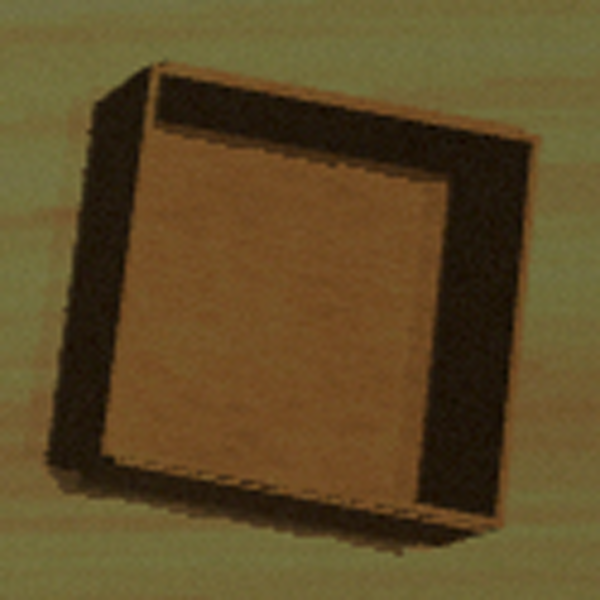

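Request:
move_arm([
  {"dp": [-0.007, -0.0035, 0], "turn": [0, 0, 0.2]},
  {"dp": [-0.017, -0.009, 0], "turn": [0, 0, 0.5]},
  {"dp": [-0.029, -0.015, 0], "turn": [0, 0, 0.7]},
  {"dp": [-0.041, -0.0215, 0], "turn": [0, 0, 1]},
  {"dp": [-0.053, -0.0275, 0], "turn": [0, 0, 1.2]},
  {"dp": [-0.065, -0.0335, 0], "turn": [0, 0, 1.5]},
  {"dp": [-0.077, -0.04, 0], "turn": [0, 0, 1.7]},
  {"dp": [-0.087, -0.045, 0], "turn": [0, 0, 2]},
  {"dp": [-0.0937, -0.0485, 0], "turn": [0, 0, 2]},
  {"dp": [-0.0957, -0.0495, 0], "turn": [0, 0, 2]},
])

```text
time: 12.45
tool_pos: [0.5595, 0.0697, 0.2187]
tool_rot: [-1.572, 1.15, 0.113]
contact_force: [-0.1, 0.5, -4.4]
opening: 0.02
```

```bash
python3 - <<'E'
from h import *
c=ray("top",np.array([(157,63),(540,135),(503,528),(105,458)])/4.8+[435,195],.08); print(c.round(4).tolist(),c.mean(0))
e=c[0]-c[3],c[1]-c[2]; print([np.degrees(np.arctan2(v[1],v[0])).round(2) for v in e],[np.linalg.norm(v).round(3) for v in (*e,c[0]-c[1],c[3]-c[2])])
f=c[1]-c[0],c[2]-c[3]; print([np.degrees(np.arctan2(v[1],v[0])).round(2)+90 for v in f])
st(); zoom(11,x0=240,y0=150,w=130,hh=110,f=5.4); pic(11,("top",))
E
```

```text
[[0.5845, -0.2637, 0.08], [0.5498, -0.4351, 0.08], [0.3757, -0.4004, 0.08], [0.4085, -0.2279, 0.08]] [ 0.47963359 -0.33173638  0.08      ]
[np.float64(-11.5), np.float64(-11.27)] [np.float64(0.18), np.float64(0.178), np.float64(0.175), np.float64(0.176)]
[np.float64(-11.469999999999999), np.float64(-10.790000000000006)]
t 12.45 scoop [0.5977 0.074  0.1463] yaw 6.55 pitch 24.11 tote-frame [0.0551 0.0269 0.1463] lip [0.1098 0.027  0.1708] F [-0.1  0.5 -4.4] M [-0.02  0.6   0.06] open 0.02
[[164.0, 387.0], [188.0, 240.0], [242.0, 249.0], [349.0, 209.0]]
```

View pics/z11.png

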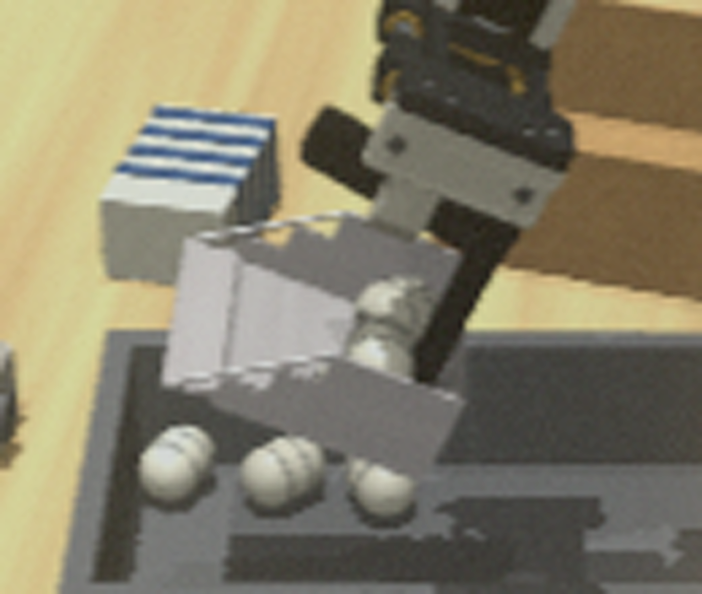

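The scoop is 146 mm up. Three insulators remain on the tote floor at crop (177,465), (283,470) and (382,490), so three are in the pan. I'll check the reach for tipping with the rough arm geometry from the logged joints.

```bash
python3 - <<'E'
from h import *
p,R,o=cur(); q=o["qpos"]; print(q.round(3))
a2,a3=.448,.386
rw=a2*np.sin(q[1])+a3*np.sin(q[1]+q[2]); zw=a2*np.cos(q[1])+a3*np.cos(q[1]+q[2])
S=q[1]+q[2]+q[4]; print("S deg",np.degrees(S))
rt=np.sqrt(p[0]**2+p[1]**2-.076**2)
L=(rt-rw)/np.sin(S); print("rw",rw,"rt",rt,"L",L,"d",p[2]-zw-L*np.cos(S))
d=p[2]-zw-L*np.cos(S)
C=np.array([.4798,-.3315,0]); Rc=Ro.from_euler('z',-11.3,degrees=True).as_matrix()
for pit,lx,lz in((20,.065,.2),(5,.045,.045),(-20,.038,.035),(-35,.02,.035),(-45,.01,.045),(-50,.0,.05)):
    RS=Rs(-11.3,pit); org=C+Rc@[lx,0,lz]-RS@[.06,0,0]; tcp=org+RS@G; w=tcp-RS@RST[:,0]*L
    s=np.array([0,0,d]); print(pit,tcp.round(3),w.round(3),"reach",np.sqrt(w[0]**2+w[1]**2-.076**2+(w[2]-d)**2).round(3),"of",a2+a3)
E
```

```text
[-0.05   0.213  1.816  0.103  0.701 -1.8  ]
S deg 156.42024103421863
rw 0.4409733944230651 rt 0.5580593597458713 L 0.29269641368336247 d 0.21861560415981282
20 [ 0.456 -0.327  0.254] [ 0.358 -0.307  0.53 ] reach 0.559 of 0.8340000000000001
5 [ 0.453 -0.326  0.121] [ 0.428 -0.321  0.412] reach 0.564 of 0.8340000000000001
-20 [ 0.484 -0.332  0.134] [ 0.582 -0.352  0.409] reach 0.703 of 0.8340000000000001
-35 [ 0.493 -0.334  0.14 ] [ 0.657 -0.367  0.379] reach 0.766 of 0.8340000000000001
-45 [ 0.501 -0.336  0.149] [ 0.704 -0.376  0.356] reach 0.806 of 0.8340000000000001
-50 [ 0.5   -0.336  0.153] [ 0.72  -0.379  0.341] reach 0.819 of 0.8340000000000001
```

```bash
cat >> h.py <<'E'
CC=np.array([.4798,-.3315,0]); CY=-11.3; Rc=Ro.from_euler('z',CY,degrees=True).as_matrix()
def lipC(lx,lz,pit,yaw=CY,ly=0): # scoop origin for lip at carton-frame lx
    return CC+Rc@[lx,ly,lz]-Rs(yaw,pit)@[.06,0,0]
E
python3 - <<'E'
from h import *
p,RS,o=scoop(); e=lipC(.065,.17,20)
for k in(.25,.5,.75,1.): sc(p+k*(e-p),6.55+k*(CY-6.55),24-4*k)
E
```

```text
dp [-0.0167, 0.0333, -0.0952] turn [4.08, 1.77, 1.02]
dp [-0.0334, 0.0663, -0.1906] turn [8.21, 3.48, 2.01]
dp [-0.0499, 0.0993, -0.2862] turn [12.36, 5.12, 3.0]
dp [-0.0663, 0.132, -0.3821] turn [16.54, 6.68, 3.98]
```

Request:
move_arm([
  {"dp": [-0.001, 0.002, -0.006], "turn": [0.3, 0.1, 0.1]},
  {"dp": [-0.004, 0.008, -0.022], "turn": [1, 0.4, 0.2]},
  {"dp": [-0.007, 0.015, -0.042], "turn": [1.8, 0.8, 0.45]},
  {"dp": [-0.012, 0.0235, -0.067], "turn": [2.9, 1.25, 0.7]},
  {"dp": [-0.0167, 0.0333, -0.0952], "turn": [4.1, 1.8, 1]},
  {"dp": [-0.022, 0.043, -0.124], "turn": [5.3, 2.3, 1.3]},
  {"dp": [-0.026, 0.052, -0.15], "turn": [6.45, 2.75, 1.6]},
  {"dp": [-0.03, 0.0595, -0.171], "turn": [7.35, 3.1, 1.8]},
  {"dp": [-0.0325, 0.0645, -0.185], "turn": [7.95, 3.4, 1.95]},
  {"dp": [-0.0334, 0.0663, -0.19], "turn": [8.2, 3.5, 2]},
])

```text
time: 13.55
tool_pos: [0.5062, -0.1291, 0.2204]
tool_rot: [-1.572, 1.188, -0.045]
contact_force: [0.5, -1.1, -3.6]
opening: 0.0198
```

```bash
python3 - <<'E'
from h import *
st()
p,RS,o=scoop(); e=lipC(.065,.17,20)
sc(e,CY,20); print(np.array(robot.observe()["qvel"]).round(2))
E
```

```text
t 13.55 scoop [ 0.5418 -0.1307  0.1466] yaw -2.51 pitch 21.95 tote-frame [-0.0236 -0.1701  0.1466] lip [ 0.0314 -0.1788  0.169 ] F [ 0.5 -1.1 -3.6] M [0.04 0.5  0.02] open 0.0198
dp [-0.0193, 0.0372, -0.1996] turn [8.21, 3.13, 1.94]
[-0.09  0.   -0.01  0.03  0.03 -0.06]
```

Request:
move_arm([
  {"dp": [0, 0.001, -0.006], "turn": [0.25, 0.1, 0.05]},
  {"dp": [-0.002, 0.004, -0.022], "turn": [0.9, 0.35, 0.2]},
  {"dp": [-0.004, 0.009, -0.045], "turn": [1.9, 0.7, 0.45]},
  {"dp": [-0.007, 0.0135, -0.072], "turn": [3, 1.15, 0.7]},
  {"dp": [-0.01, 0.019, -0.1], "turn": [4.2, 1.6, 1]},
  {"dp": [-0.0125, 0.024, -0.128], "turn": [5.4, 2.05, 1.3]},
  {"dp": [-0.015, 0.029, -0.154], "turn": [6.5, 2.45, 1.55]},
  {"dp": [-0.017, 0.033, -0.175], "turn": [7.4, 2.8, 1.75]},
  {"dp": [-0.0185, 0.036, -0.189], "turn": [8, 3.05, 1.9]},
  {"dp": [-0.019, 0.037, -0.196], "turn": [8.2, 3.1, 1.95]},
])

```text
time: 14.55
tool_pos: [0.4572, -0.3223, 0.2245]
tool_rot: [-1.569, 1.221, -0.193]
contact_force: [-0.1, 0.8, -3.7]
opening: 0.0199
```

Request:
move_arm([
  {"dp": [0, 0, 0], "turn": [0, 0, 0]},
  {"dp": [0, 0, 0], "turn": [0, 0, 0]},
  {"dp": [0, 0, 0], "turn": [0, 0, 0]},
])

```text
time: 14.85
tool_pos: [0.4576, -0.3206, 0.2247]
tool_rot: [-1.568, 1.221, -0.19]
contact_force: [-0.4, -0.2, -4.9]
opening: 0.0194
```

```bash
python3 - <<'E'
from h import *
st()
sc(lipC(.065,.17,20),CY,20); sc(lipC(.06,.09,12),CY,12);sc(lipC(.06,.05,8),CY,8)
zoom(12,x0=270,y0=90,w=150,hh=120,f=4.9)
q,d=robot.read_camera("top"); b=q[:,:,::-1]; cv2.imwrite("pics/top12.png",cv2.resize(b[130:330,400:600],None,fx=3,fy=3))
P,RS,o=scoop(); print("top lip px",[((proj("top",P+RS@np.array(v))[0]-[400,130])*3).round().tolist() for v in((.06,.06,0),(.06,-.06,0))])
E
```

```text
t 14.85 scoop [ 0.4901 -0.3269  0.1497] yaw -11.1 pitch 20.04 tote-frame [-0.0971 -0.3592  0.1497] lip [-0.0434 -0.3763  0.1703] F [-0.4 -0.2 -4.9] M [0.11 0.44 0.01] open 0.0194
dp [-0.0, 0.0006, -0.0063] turn [0.19, 0.13, 0.04]
dp [0.0651, 0.0207, -0.0064] turn [0.2, 0.12, 8.04]
dp [0.0992, 0.028, -0.0064] turn [0.2, 0.11, 12.04]
[[297.0, 258.0], [357.0, 176.0], [395.0, 186.0], [472.0, 158.0]]
top lip px [[279.0, 242.0], [461.0, 275.0]]
```

View pics/z12.png

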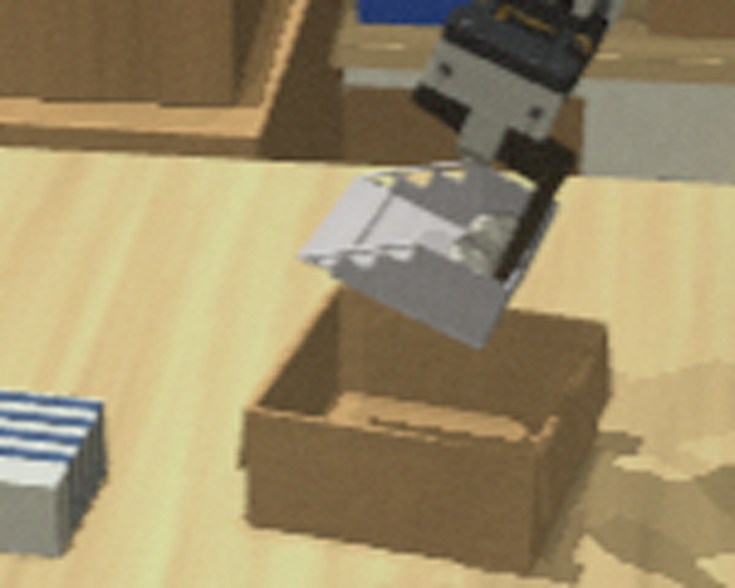

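View pics/top12.png

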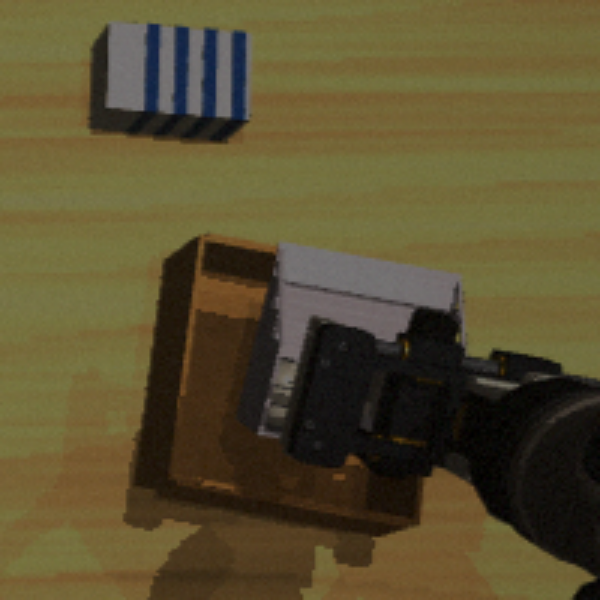

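The predicted lip corners match the top picture at (279,242) and (461,275), and the scoop is above the carton. Lowering into it.

Request:
move_arm([
  {"dp": [0.006, 0.002, -0.001], "turn": [0, 0, 0.5]},
  {"dp": [0.017, 0.006, -0.003], "turn": [0.1, 0, 2]},
  {"dp": [0.03, 0.01, -0.006], "turn": [0.2, 0.1, 3.8]},
  {"dp": [0.043, 0.014, -0.006], "turn": [0.2, 0.1, 5.4]},
  {"dp": [0.056, 0.018, -0.006], "turn": [0.2, 0.1, 6.9]},
  {"dp": [0.068, 0.021, -0.006], "turn": [0.2, 0.1, 8.3]},
  {"dp": [0.08, 0.024, -0.006], "turn": [0.2, 0.1, 9.7]},
  {"dp": [0.09, 0.026, -0.006], "turn": [0.2, 0.1, 10.9]},
  {"dp": [0.097, 0.0275, -0.006], "turn": [0.2, 0.1, 11.8]},
  {"dp": [0.099, 0.028, -0.006], "turn": [0.2, 0.1, 12]},
])

```text
time: 15.95
tool_pos: [0.4638, -0.3287, 0.1212]
tool_rot: [-1.568, 1.432, -0.195]
contact_force: [0.1, -0.1, -4.8]
opening: 0.0199
```

```bash
python3 - <<'E'
from h import *
st()
for pit,lx,lz in((0,.045,.035),(-10,.043,.033),(-20,.038,.033),(-26,.033,.033),(-32,.026,.033),(-38,.019,.036),(-44,.011,.042),(-50,.003,.047)):
    print(pit,end=" "); sc(lipC(lx,lz,pit),CY,pit)
E
```

```text
t 15.95 scoop [ 0.4803 -0.332   0.0409] yaw -11.34 pitch 7.96 tote-frame [-0.1075 -0.3631  0.0409] lip [-0.0509 -0.3813  0.0492] F [ 0.1 -0.1 -4.8] M [ 0.05  0.17 -0.01] open 0.0199
0 dp [0.0037, 0.0049, 0.0004] turn [-0.04, 0.02, 7.96]
-10 dp [-0.0025, -0.0093, 0.0004] turn [-0.04, 0.02, 17.96]
-20 dp [-0.0081, -0.022, 0.0004] turn [-0.03, 0.02, 27.96]
-26 dp [-0.0103, -0.0279, 0.0004] turn [-0.03, 0.03, 33.96]
-32 dp [-0.0116, -0.0319, 0.0004] turn [-0.03, 0.03, 39.96]
-38 dp [-0.0147, -0.0363, 0.0004] turn [-0.03, 0.03, 45.96]
-44 dp [-0.0198, -0.04, 0.0004] turn [-0.03, 0.03, 51.96]
-50 dp [-0.0228, -0.0433, 0.0004] turn [-0.03, 0.03, 57.96]
```

Request:
move_arm([
  {"dp": [0.002, 0.0025, 0], "turn": [0, 0, 4]},
  {"dp": [0.0037, 0.0049, 0], "turn": [0, 0, 8]},
  {"dp": [0.002, 0.0005, 0], "turn": [0, 0, 11]},
  {"dp": [0, -0.004, 0], "turn": [0, 0, 14.5]},
  {"dp": [-0.0025, -0.0093, 0], "turn": [0, 0, 18]},
  {"dp": [-0.0045, -0.0135, 0], "turn": [0, 0, 21]},
  {"dp": [-0.006, -0.0175, 0], "turn": [0, 0, 24.5]},
  {"dp": [-0.0081, -0.022, 0], "turn": [0, 0, 28]},
  {"dp": [-0.0092, -0.025, 0], "turn": [0, 0, 31]},
  {"dp": [-0.0103, -0.0279, 0], "turn": [0, 0, 34]},
])

```text
time: 16.95
tool_pos: [0.4902, -0.3344, 0.1367]
tool_rot: [1.573, 1.118, 2.945]
contact_force: [-0.4, 0.2, -3.0]
opening: 0.0199
```

```bash
python3 - <<'E'
from h import *
st()
for pit,lx,lz in((-32,.026,.033),(-38,.019,.036),(-44,.011,.042),(-50,.003,.047)):
    print(pit,end=" "); sc(lipC(lx,lz,pit),CY,pit)
zoom(13,x0=270,y0=90,w=150,hh=120,f=4.9)
E
```

```text
t 16.95 scoop [ 0.46   -0.3284  0.0607] yaw -11.39 pitch -25.92 tote-frame [-0.1273 -0.3573  0.0607] lip [-0.0759 -0.3739  0.0345] F [-0.4  0.2 -3. ] M [-0.05 -0.48  0.01] open 0.0199
-32 dp [-0.0017, -0.0026, 0.0008] turn [-0.08, -0.02, 6.08]
-38 dp [-0.0067, -0.0045, 0.0008] turn [-0.08, -0.01, 12.08]
-44 dp [-0.013, -0.0047, 0.0008] turn [-0.08, -0.01, 18.08]
-50 dp [-0.0173, -0.0058, 0.0008] turn [-0.08, -0.0, 24.08]
[[349.0, 466.0], [405.0, 377.0], [434.0, 360.0], [460.0, 290.0]]
```

View pics/z13.png

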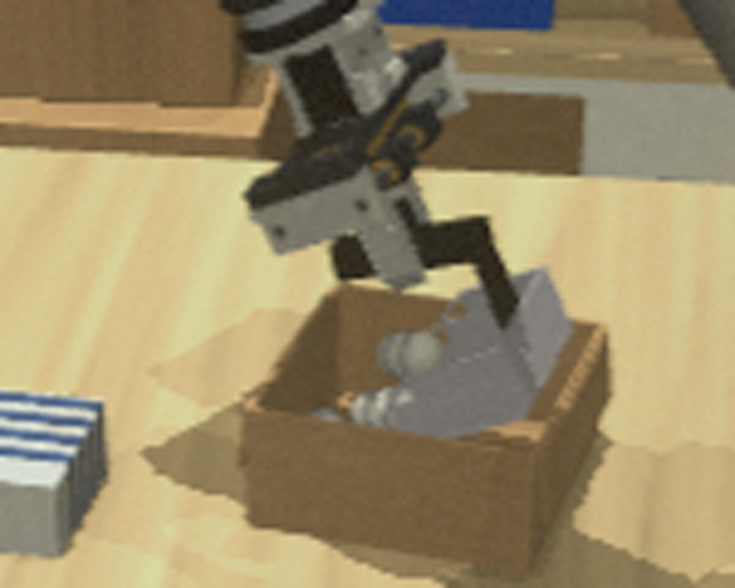

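The load is leaving, with insulators at (410,352), (380,408) and (330,415), and the gripper is clear of the carton. I'll finish the tip.

Request:
move_arm([
  {"dp": [-0.001, -0.001, 0], "turn": [0, 0, 3]},
  {"dp": [-0.0017, -0.0026, 0], "turn": [0, 0, 6]},
  {"dp": [-0.004, -0.0035, 0], "turn": [0, 0, 9]},
  {"dp": [-0.0067, -0.0045, 0], "turn": [0, 0, 12]},
  {"dp": [-0.01, -0.0047, 0], "turn": [0, 0, 15]},
  {"dp": [-0.013, -0.0047, 0], "turn": [0, 0, 18]},
  {"dp": [-0.013, -0.0047, 0], "turn": [0, 0, 18]},
  {"dp": [-0.013, -0.0047, 0], "turn": [0, 0, 18]},
])

```text
time: 17.8
tool_pos: [0.4993, -0.3363, 0.1455]
tool_rot: [1.571, 0.806, 2.944]
contact_force: [-0.4, 0.0, -1.3]
opening: 0.0193
```

```bash
python3 - <<'E'
from h import *
st()
zoom(14,x0=270,y0=90,w=150,hh=120,f=4.9)
q,d=robot.read_camera("top"); b=q[:,:,::-1]; cv2.imwrite("pics/top14.png",cv2.resize(b[190:330,430:570],None,fx=4,fy=4))
E
```

```text
t 17.8 scoop [ 0.4477 -0.3259  0.0826] yaw -11.36 pitch -43.8 tote-frame [-0.1392 -0.3534  0.0826] lip [-0.098  -0.3667  0.0411] F [-0.4  0.  -1.3] M [-0.07 -0.78  0.06] open 0.0193
[[387.0, 460.0], [441.0, 371.0], [463.0, 345.0], [464.0, 267.0]]
```

View pics/z14.png

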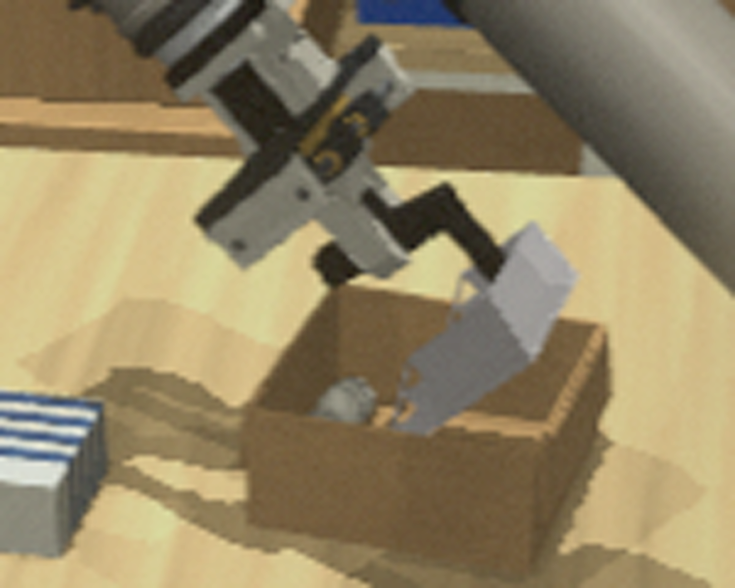

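View pics/top14.png

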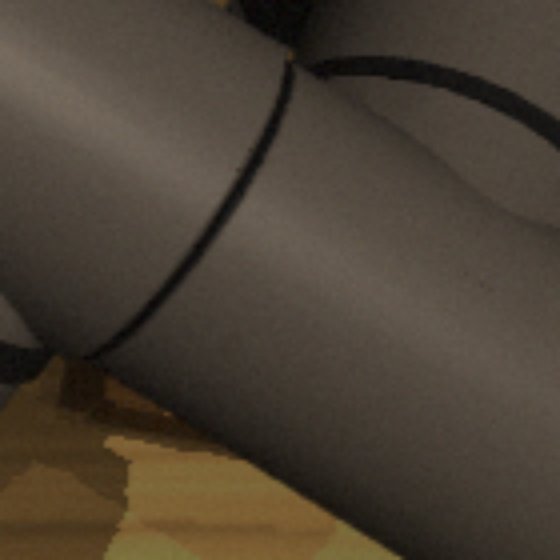

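```bash
python3 - <<'E'
from h import *
p,RS,o=scoop()
sc(p+[0,0,.05],CY,-44); sc(p+[0,0,.09],CY,-40);sc(p+[0,0,.1],CY,-20);
E
```

```text
dp [-0.0361, 0.0343, -0.0] turn [-0.07, 0.02, 0.19]
dp [-0.0644, 0.0677, -0.0] turn [-0.07, 0.02, -3.81]
dp [-0.063, 0.1018, -0.0001] turn [-0.07, 0.01, -23.81]
```

Request:
move_arm([
  {"dp": [-0.005, 0.005, 0], "turn": [0, 0, 0]},
  {"dp": [-0.015, 0.0145, 0], "turn": [0, 0, 0]},
  {"dp": [-0.026, 0.0245, 0], "turn": [0, 0, 0]},
  {"dp": [-0.0361, 0.0343, 0], "turn": [0, 0, 0]},
  {"dp": [-0.046, 0.0455, 0], "turn": [0, 0, -1]},
  {"dp": [-0.055, 0.0565, 0], "turn": [0, 0, -2.5]},
  {"dp": [-0.0644, 0.0677, 0], "turn": [0, 0, -4]},
  {"dp": [-0.0644, 0.0677, 0], "turn": [0, 0, -4]},
])

```text
time: 18.7
tool_pos: [0.4952, -0.3356, 0.2433]
tool_rot: [1.575, 0.88, 2.946]
contact_force: [-0.0, 0.2, -2.1]
opening: 0.0193
```

```bash
python3 - <<'E'
from h import *
st()
zoom(15,x0=270,y0=90,w=150,hh=120,f=4.9)
print(robot.observe()["qpos"].round(2))
E
```

```text
t 18.7 scoop [ 0.4482 -0.3263  0.1768] yaw -11.53 pitch -39.57 tote-frame [-0.1387 -0.3539  0.1768] lip [-0.0947 -0.3682  0.1385] F [-0.   0.2 -2.1] M [-0.07 -0.76  0.04] open 0.0193
[[385.0, 318.0], [441.0, 233.0], [465.0, 207.0], [473.0, 125.0]]
[-0.59  0.93  0.63 -0.31  2.22 -2.07]
```

View pics/z15.png

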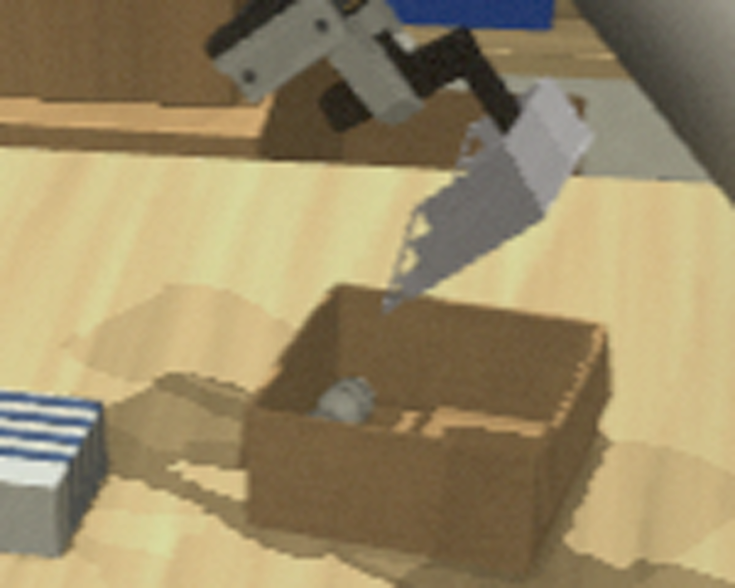

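The scoop is above the carton. One insulator shows at (347,400) and the carton's near wall hides the rest of its floor. I'll level the scoop, carry it back, and look again from above.

```bash
python3 - <<'E'
from h import *
p,RS,o=scoop()
sc([.455,-.30,.17],CY,0)
E
```

```text
dp [0.0252, 0.0465, 0.0268] turn [-0.11, -0.08, -39.73]
```

Request:
move_arm([
  {"dp": [-0.002, 0.004, 0.001], "turn": [0, 0, -2]},
  {"dp": [-0.003, 0.009, 0.003], "turn": [0, 0, -6]},
  {"dp": [-0.002, 0.015, 0.006], "turn": [0, 0, -11]},
  {"dp": [0, 0.022, 0.01], "turn": [0, 0, -16]},
  {"dp": [0.004, 0.029, 0.015], "turn": [0, 0, -22]},
  {"dp": [0.01, 0.036, 0.019], "turn": [0, 0, -28]},
  {"dp": [0.017, 0.041, 0.023], "turn": [0, 0, -33]},
  {"dp": [0.022, 0.0445, 0.0255], "turn": [0, 0, -37]},
  {"dp": [0.025, 0.0465, 0.0268], "turn": [0, 0, -39.7]},
  {"dp": [0.025, 0.0465, 0.0268], "turn": [0, 0, -39.7]},
])

```text
time: 19.75
tool_pos: [0.4479, -0.2979, 0.2496]
tool_rot: [1.459, 1.564, 2.831]
contact_force: [-0.3, -0.6, -2.4]
opening: 0.0195
```

```bash
python3 - <<'E'
from h import *
st()
p,RS,o=scoop(); e=np.array([.452,.322,.17])
for k in(.5,1.): sc(p+k*(e-p)+[.03*(k<1),0,0],CY+k*(8.5-CY),0)
E
```

```text
t 19.75 scoop [ 0.4528 -0.2988  0.1678] yaw -11.4 pitch -0.37 tote-frame [-0.1311 -0.3271  0.1678] lip [-0.074  -0.3455  0.1674] F [-0.3 -0.6 -2.4] M [-0.02  0.01 -0.03] open 0.0195
dp [-0.0006, 0.0328, 0.3092] turn [-10.0, 0.07, -0.36]
dp [-0.001, 0.1237, 0.6066] turn [-19.9, 0.1, -0.36]
```

The force is −2.4 N, the same as the empty scoop before loading, so the pan is empty.

Request:
move_arm([
  {"dp": [0, 0.001, 0.01], "turn": [-0.3, 0, 0]},
  {"dp": [0, 0.003, 0.03], "turn": [-1, 0, 0]},
  {"dp": [0, 0.006, 0.06], "turn": [-2, 0, 0]},
  {"dp": [0, 0.01, 0.1], "turn": [-3.2, 0, 0]},
  {"dp": [0, 0.015, 0.14], "turn": [-4.5, 0, -0.2]},
  {"dp": [0, 0.019, 0.18], "turn": [-5.8, 0, -0.3]},
  {"dp": [0, 0.024, 0.22], "turn": [-7.1, 0, -0.3]},
  {"dp": [0, 0.028, 0.26], "turn": [-8.4, 0, -0.3]},
  {"dp": [0, 0.031, 0.29], "turn": [-9.4, 0, -0.3]},
  {"dp": [0, 0.033, 0.309], "turn": [-10, 0, -0.3]},
])

```text
time: 20.75
tool_pos: [0.4783, 0.0138, 0.2495]
tool_rot: [1.311, 1.569, 2.862]
contact_force: [0.1, -0.4, -2.8]
opening: 0.0197
```

```bash
python3 - <<'E'
from h import *
st()
sc([.452,.322,.15],8.5,0)
q,d=robot.read_camera("top"); b=q[:,:,::-1]; cv2.imwrite("pics/top16.png",cv2.convertScaleAbs(b,alpha=1.5))
E
```

```text
t 20.75 scoop [0.4837 0.0137 0.1677] yaw -1.15 pitch -0.09 tote-frame [-0.065  -0.0201  0.1677] lip [-0.0056 -0.0281  0.1676] F [ 0.1 -0.4 -2.8] M [-0.01 -0.06 -0.05] open 0.0197
dp [0.0179, 0.0379, 0.3067] turn [-9.65, 0.03, -0.09]
```

View pics/top16.png

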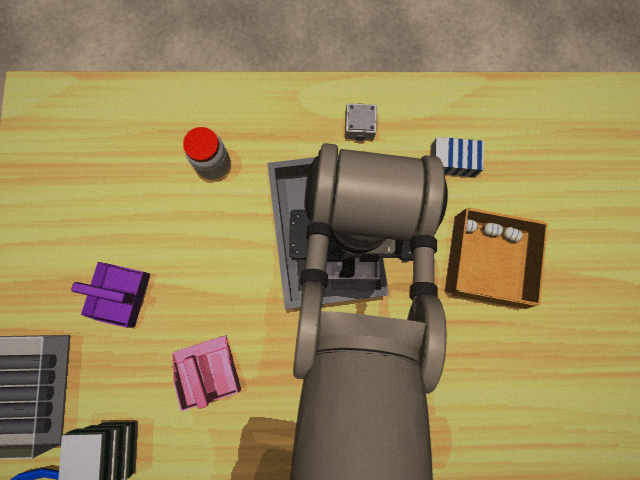

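Three insulators lie in the carton along its far wall, at (470,226), (493,230) and (513,235), and the bystanders haven't moved. Next I'll return the scoop.

Request:
move_arm([
  {"dp": [0, 0.001, 0.01], "turn": [-0.3, 0, 0]},
  {"dp": [0, 0.003, 0.03], "turn": [-1, 0, 0]},
  {"dp": [0.003, 0.006, 0.06], "turn": [-2, 0, 0]},
  {"dp": [0.006, 0.011, 0.1], "turn": [-3.2, 0, 0]},
  {"dp": [0.009, 0.016, 0.14], "turn": [-4.5, 0, 0]},
  {"dp": [0.011, 0.021, 0.18], "turn": [-5.8, 0, 0]},
  {"dp": [0.014, 0.026, 0.22], "turn": [-7.1, 0, 0]},
  {"dp": [0.016, 0.031, 0.26], "turn": [-8.4, 0, 0]},
  {"dp": [0.018, 0.035, 0.287], "turn": [-9.2, 0, 0]},
  {"dp": [0.018, 0.0375, 0.303], "turn": [-9.6, 0, 0]},
])

```text
time: 21.8
tool_pos: [0.4473, 0.3164, 0.2311]
tool_rot: [2.166, 1.569, -2.4]
contact_force: [-0.6, -0.7, -2.1]
opening: 0.0197
```

Request:
move_arm([
  {"dp": [0, 0, 0], "turn": [0, 0, 0]},
  {"dp": [0, 0, 0], "turn": [0, 0, 0]},
  {"dp": [0, 0, 0], "turn": [0, 0, 0]},
])

```text
time: 22.1
tool_pos: [0.4483, 0.3133, 0.232]
tool_rot: [-2.442, 1.57, -0.729]
contact_force: [0.6, 0.1, -2.0]
opening: 0.0194
```

```bash
python3 - <<'E'
from h import *
st()
sc([.452,.322,.015],8.5,0); sc([.452,.322,.002],8.5,0)
zoom(17,x0=290,y0=200,w=140,hh=170,f=3.5)
P,RS,o=scoop(); print([((proj("side",P+RS@np.array(v))[0]-[290,200])*3.5).round().tolist() for v in((-.06,.06,.045),(-.06,.06,0))])
E
```

```text
t 22.1 scoop [0.4538 0.314  0.1502] yaw 8.15 pitch 0.03 tote-frame [-0.0607  0.2817  0.1502] lip [-0.0007  0.2834  0.1502] F [ 0.6  0.1 -2. ] M [ 0.04 -0.08  0.04] open 0.0194
dp [0.1352, 0.0007, 0.0082] turn [-0.35, -0.04, 0.03]
dp [0.1482, 0.0007, 0.0082] turn [-0.35, -0.04, 0.03]
[[94.0, 364.0], [94.0, 230.0], [134.0, 222.0], [195.0, 168.0]]
[[316.0, 299.0], [312.0, 361.0]]
```

View pics/z17.png

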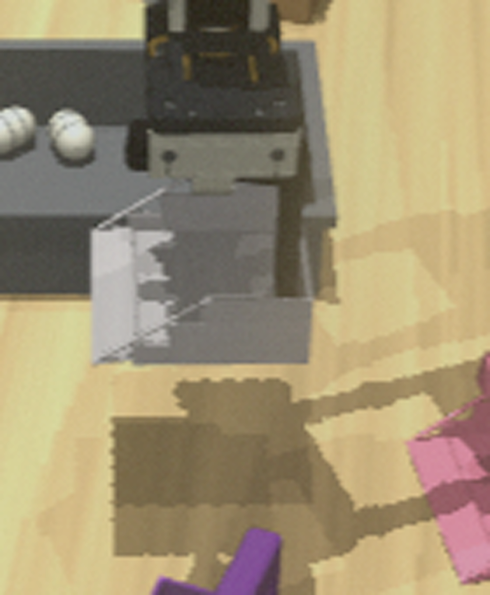

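The scoop is level and empty, with its lip at crop (93,362) as predicted. Lowering it onto the bench.

Request:
move_arm([
  {"dp": [0.01, 0, 0], "turn": [0, 0, 0]},
  {"dp": [0.03, 0, 0], "turn": [0, 0, 0]},
  {"dp": [0.06, 0, 0], "turn": [0, 0, 0]},
  {"dp": [0.09, 0, 0], "turn": [0, 0, 0]},
  {"dp": [0.115, 0, 0], "turn": [0, 0, 0]},
  {"dp": [0.132, 0, 0], "turn": [0, 0, 0]},
  {"dp": [0.14, 0, 0], "turn": [0, 0, 0]},
  {"dp": [0.145, 0, 0], "turn": [0, 0, 0]},
  {"dp": [0.148, 0, 0], "turn": [0, 0, 0]},
  {"dp": [0.149, 0, 0], "turn": [0, 0, 0]},
])

```text
time: 23.15
tool_pos: [0.4484, 0.3146, 0.0834]
tool_rot: [-1.41, 1.569, 0.305]
contact_force: [-0.2, 0.2, -2.7]
opening: 0.0198
```

Request:
move_arm([
  {"dp": [0.0005, 0, 0], "turn": [0, 0, 0]},
  {"dp": [0.001, 0, 0], "turn": [0, 0, 0]},
  {"dp": [0.001, 0, 0], "turn": [0, 0, 0]},
])

```text
time: 23.45
tool_pos: [0.4481, 0.3147, 0.0823]
tool_rot: [-1.45, 1.569, 0.265]
contact_force: [-0.5, -0.3, -2.5]
opening: 0.0198
```

```bash
python3 - <<'E'
from h import *
st()
E
```

```text
t 23.45 scoop [0.4537 0.3155 0.0005] yaw 8.25 pitch 0.08 tote-frame [-0.0606  0.2832  0.0005] lip [-0.0007  0.285   0.0006] F [-0.5 -0.3 -2.5] M [ 0.1  -0.05 -0.04] open 0.0198
```

Request:
move_arm([
  {"dp": [0.0006, 0, 0], "turn": [0, 0, 0]},
  {"dp": [0.0012, 0, 0], "turn": [0, 0, 0]},
  {"dp": [0.0012, 0, 0], "turn": [0, 0, 0]},
])

```text
time: 23.75
tool_pos: [0.4483, 0.3147, 0.0818]
tool_rot: [-1.416, 1.569, 0.299]
contact_force: [-1.4, -0.9, 5.6]
opening: 0.0193
```

Contact: +5.6 N. Opening slowly without moving.

Request:
move_arm([
  {"dp": [0, 0, 0], "turn": [0, 0, 0]},
  {"dp": [0, 0, 0], "turn": [0, 0, 0]},
  {"dp": [0, 0, 0], "turn": [0, 0, 0]},
  {"dp": [0, 0, 0], "turn": [0, 0, 0]},
  {"dp": [0, 0, 0], "turn": [0, 0, 0]},
  {"dp": [0, 0, 0], "turn": [0, 0, 0]},
  {"dp": [0, 0, 0], "turn": [0, 0, 0]},
  {"dp": [0, 0, 0], "turn": [0, 0, 0]},
], hand=0.07)

```text
time: 24.55
tool_pos: [0.448, 0.3145, 0.0807]
tool_rot: [-1.672, 1.57, 0.042]
contact_force: [-0.5, -0.1, -0.4]
opening: 0.0695
```

Request:
move_arm([
  {"dp": [-0.01, 0, 0], "turn": [0, 0, 0]},
  {"dp": [-0.03, 0, 0], "turn": [0, 0, 0]},
  {"dp": [-0.06, 0, 0], "turn": [0, 0, 0]},
  {"dp": [-0.09, 0, 0], "turn": [0, 0, 0]},
  {"dp": [-0.115, 0, 0], "turn": [0, 0, 0]},
  {"dp": [-0.13, 0, 0], "turn": [0, 0, 0]},
  {"dp": [-0.14, 0, 0], "turn": [0, 0, 0]},
  {"dp": [-0.14, 0, 0], "turn": [0, 0, 0]},
])

```text
time: 25.35
tool_pos: [0.4484, 0.3148, 0.2224]
tool_rot: [-1.324, 1.567, 0.391]
contact_force: [-0.3, -0.8, 0.5]
opening: 0.0701
```

```bash
python3 - <<'E'
from h import *
st()
for n in("side","top"):
    q,d=robot.read_camera(n); b=q[:,:,::-1]; cv2.imwrite(f"pics/{n}20.png",cv2.convertScaleAbs(b,alpha=1.3))
E
```

```text
t 25.35 scoop [0.4541 0.3157 0.1406] yaw 8.24 pitch 0.2 tote-frame [-0.0602  0.2833  0.1406] lip [-2.000e-04  2.852e-01  1.408e-01] F [-0.3 -0.8  0.5] M [ 0.13  0.01 -0.03] open 0.0701
```

View pics/side20.png

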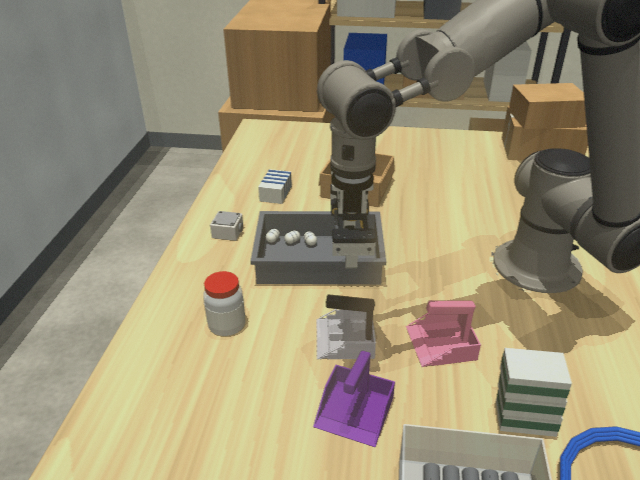

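View pics/top20.png

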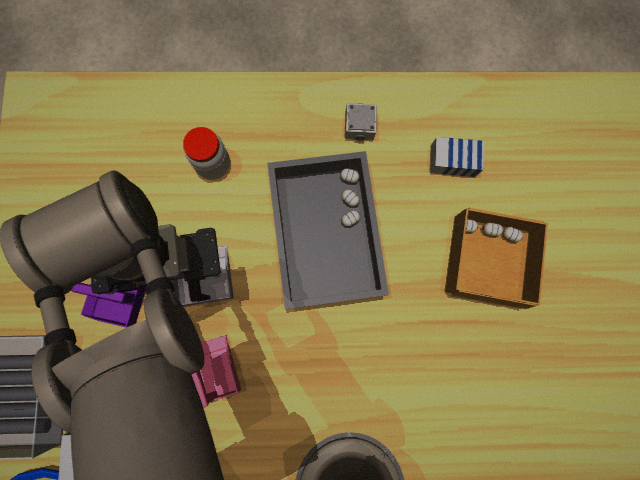

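The top view shows three insulators in the carton at (470–513, 226–235) and three in the tote at (350, 176–218). The scoop stands upright at (347,330) in the side view, and the bystanders are in place. I'll check the insulators' distance from carton_in and then hand in.

```bash
python3 - <<'E'
from h import *
for uv in((468,226),(493,230),(513,235)):
    X=ray("top",[uv],.019)[0]; print(np.linalg.norm(X-(CC+[0,0,.005])).round(3),(Rc.T@(X-CC)).round(3))
q,d=robot.read_camera("side"); cv2.imwrite("pics/final.png",cv2.resize(q[285:375,300:390,::-1],None,fx=6,fy=6))
o=robot.observe(); print(o["time"],np.abs(o["qvel"]).max(),o["contact_force"].round(1))
robot.hand_in()
E
```

```text
0.092 [0.067 0.062 0.019]
0.07 [0.069 0.004 0.019]
0.079 [ 0.066 -0.043  0.019]
25.5 0.007832284216519608 [-0.7  0.5 -0.3]
the job is handed in; nothing more can be done
```

View pics/final.png

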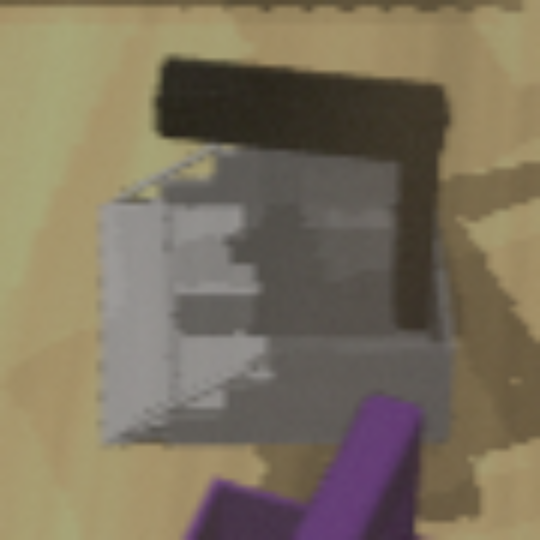

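I took three insulators out of the tote in one load and tipped them from low down into the carton. Then I set the scoop down near its starting place and handed the job in at 25.5 s. No verdict was reported.

- **Insulators:** Three lie in the carton, 70 to 92 mm from carton_in (limit 104.5 mm). The other three are in the tote, and none are outside. During the lift a fourth rode on the lip corner, but it dropped back onto the tote floor when I backed off.
- **Scoop:** It is empty. The last picture shows it released and standing upright and flat on the bench, with the gripper about 14 cm above where it let go.
- **Bystanders:** In the pictures the jar, stock box and junction box have not moved.
- **Disagreement:** The scoop's grip sat 5 to 10 mm further back than its description says, so I gripped it about 6 mm behind its stated middle. The hold did not slip in any check.

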